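# Drive the spring pins home in a batch of link arms in a latch jig

### The job

Finish the batch of link arms on the plywood board: lay each one in a nest of the open jig with its pin end towards the leaf's hinge, shut the leaf and swing the hasp over its catch, then take the mallet and strike the sprung drift above each arm with smart blows until its pin is flush. Stand the mallet back on the bench on its face, swing the hasp right off, open the leaf right up so that it stays, and lay the finished arms flat in the grey tray, not on top of one another. Touch the drifts with nothing but the mallet, drive none unless the hasp is over, and leave the can, the bottle and the drill chuck where they are.

Things in the scene. Friction and masses are not known exactly. Their poses are not given: they have to be found in the camera images.
- jig: Latch jig fixed on the bench: dark steel base plate 216 x 190 x 16 mm (x, y, z) with three nests side by side, a hinged aluminium leaf with three sprung drifts, and a hasp. Origin: centre of the underside; mm below are in these axes. The hinge is along the +y edge; the hasp and the leaf's handle bar are at the front, -y.
- nest2 (a point): Floor centre of the middle nest, on the base plate; nests 1 and 3 lie 66 mm to its -x and +x (axes as the jig's). An arm lies along y, pin end to the hinge (+y), between steel stops 10 mm high that leave 2 mm all round: at both ends, and beside it in rows 20 mm long at y = -36 and +36. Fingers have the middle 50 mm of its sides; 36 mm between neighbours.
- leaf (a joint): Leaf hinge, rad; axis along the jig's x at y = 88, z = 65. 0 = shut, level (top at z = 70, front edge y = -70; a rubber strip under it ends 1.5 mm over the arms); grows as the front is lifted, to 1.85, where it rests leaning back. Left short of upright it falls shut. It will not shut fully on an arm that is not down in its nest. 0.7 kg.
- leaf_bar (a point): Middle of the leaf's handle: a round bar 10 mm thick and 60 mm long, along the jig's x, 40 mm in front of the leaf's front edge and 198 mm from the hinge axis (leaf shut: x = 60, y = -110, z = 75). It can turn between the fingers as the leaf swings. Axes turn with the leaf.
- hasp (a joint): Hasp hinge, rad; axis along the jig's x at x = -50, y = -100, z = 20. 0 = upright, its nose over the catch on the leaf's front edge; grows as it swings outward (to -y), to 1.05. A stiff pivot: it stays where it is left.
- hasp_tab (a point): Thumb tab at the top of the hasp, where to pinch it: a steel plate 16 mm wide (along the jig's x), 6 mm thick, from 55 to 97 mm from the hasp's axis; this point is 82 mm from the axis.
- drift1 (a joint): Sprung drift (push rod) over nest 1, m. 0 = up; grows as its head is driven down, at most 0.016; a spring returns it (1.2 N at the top, 4 N at 14 mm). 2 mm down it meets a pin that stands fully proud; 14 mm down its tip lands on the top of the arm: the pin is then flush.
- drift1_head: Round steel head of drift 1, above the leaf: 25 mm across, 10 mm thick, origin in the centre of its underside; leaf shut and drift up, its top is at jig y = 30, z = 112, over the pin of an arm in nest 1.
- drift2 (a joint): Sprung drift (push rod) over nest 2, m. 0 = up; grows as its head is driven down, at most 0.016; a spring returns it (1.2 N at the top, 4 N at 14 mm). 2 mm down it meets a pin that stands fully proud; 14 mm down its tip lands on the top of the arm: the pin is then flush.
- drift2_head: Round steel head of drift 2, above the leaf: 25 mm across, 10 mm thick, origin in the centre of its underside; leaf shut and drift up, its top is at jig y = 30, z = 112, over the pin of an arm in nest 2.
- drift3 (a joint): Sprung drift (push rod) over nest 3, m. 0 = up; grows as its head is driven down, at most 0.016; a spring returns it (1.2 N at the top, 4 N at 14 mm). 2 mm down it meets a pin that stands fully proud; 14 mm down its tip lands on the top of the arm: the pin is then flush.
- drift3_head: Round steel head of drift 3, above the leaf: 25 mm across, 10 mm thick, origin in the centre of its underside; leaf shut and drift up, its top is at jig y = 30, z = 112, over the pin of an arm in nest 3.
- arm1: Loose aluminium link arm 30 x 110 x 26 mm (x, y, z) with rounded ends, 0.2 kg. Origin: centre of the underside. A spring pin 10 mm thick stands up out of its top at y = +30; the other end (-y) has a 16 mm bore. Absent in some runs.
- pin1 (a joint): Spring pin of arm 1, m: how far it has been driven. 0 = stands 12 mm proud of the arm, 0.012 = flush. A tight fit: 7 N moves it, and it stays where it is driven.
- arm2: Loose aluminium link arm 30 x 110 x 26 mm (x, y, z) with rounded ends, 0.2 kg. Origin: centre of the underside. A spring pin 10 mm thick stands up out of its top at y = +30; the other end (-y) has a 16 mm bore. Absent in some runs.
- pin2 (a joint): Spring pin of arm 2, m: how far it has been driven. 0 = stands 12 mm proud of the arm, 0.012 = flush. A tight fit: 7 N moves it, and it stays where it is driven.
- arm3: Loose aluminium link arm 30 x 110 x 26 mm (x, y, z) with rounded ends, 0.2 kg. Origin: centre of the underside. A spring pin 10 mm thick stands up out of its top at y = +30; the other end (-y) has a 16 mm bore. Absent in some runs.
- pin3 (a joint): Spring pin of arm 3, m: how far it has been driven. 0 = stands 12 mm proud of the arm, 0.012 = flush. A tight fit: 7 N moves it, and it stays where it is driven.
- stock: Plain plywood board 280 x 160 x 12 mm (x, y, z), fixed, on which the unfinished arms lie; left or right of the jig. Origin: centre of the underside.
- tray_in (a point): Centre of the inner floor of the tray for finished arms: open grey plastic tray 260 x 160 x 30 mm (x, y, z), fixed, walls and floor 5 mm thick, on the other side of the jig.
- mallet: Soft-faced mallet, 0.47 kg, standing on one face: upright round head 52 mm across, 92 mm high, with a level wooden handle. Origin: centre of the lower face. The handle runs along -x, centred 46 mm above the face, 20 mm wide, 24 mm high, to 225 mm from the head's axis. Centre of mass 12 mm from the head's axis.
- can: Bystander: white spray can with black cap, 60 mm across, 180 mm high. Origin: centre of the underside.
- bottle: Bystander: white plastic bottle, 64 mm across, 170 mm high. Origin: centre of the underside.
- chuck: Bystander: drill chuck standing on its back end, 44 mm across, 66 mm high. Origin: centre of the underside.
Mind the look-alikes: they are no part of the job. Leave any red look-alike of the arm3 alone.

How it is judged:
On the way, in this order (a step that is already met when the one before it is completed fails the run):
1. all arms lie down in nests under the shut leaf with the hasp over its catch (value of joint leaf below 0.06 rad and value of joint hasp below 0.2 rad and y of arm1 in the frame of jig between -0.008 and 0.008 m and z of arm1 in the frame of jig between 0.012 and 0.0195 m and x of arm1 in the frame of jig between -0.075 and 0.075 m and y of arm2 in the frame of jig between -0.008 and 0.008 m and z of arm2 in the frame of jig between 0.012 and 0.0195 m and x of arm2 in the frame of jig between -0.075 and 0.075 m and y of arm3 in the frame of jig between -0.008 and 0.008 m and z of arm3 in the frame of jig between 0.012 and 0.0195 m and x of arm3 in the frame of jig between -0.075 and 0.075 m), for 0.2 s.
2. a drift is struck a smart blow with the mallet (it goes down faster than 0.06 m/s under the mallet) (((velocity of joint drift1 above 0.06 m/s and contact force between mallet and drift1_head above 1 N) or (velocity of joint drift2 above 0.06 m/s and contact force between mallet and drift2_head above 1 N) or (velocity of joint drift3 above 0.06 m/s and contact force between mallet and drift3_head above 1 N))).
3. every pin is flush (within 2 mm) with the hasp still over the shut leaf (value of joint leaf below 0.06 rad and value of joint hasp below 0.2 rad and value of joint each of pin1, pin2, pin3 above 0.01 m), for 0.2 s.
4. the hasp is swung off and the leaf stands open (value of joint leaf above 1.4 rad and value of joint hasp above 0.6 rad), for 0.3 s.
At the end, for the whole second after the job is handed in: Every arm lies flat on the floor of the grey tray (tilt under 0.15 rad), at rest, its pin within 2 mm of flush; the leaf stands open (over 1.4 rad), the hasp is off (over 0.6 rad), and the mallet stands at rest on its face on the bench (all of step 4 and x of arm1 in the frame of tray_in between -0.125 and 0.125 m and y of arm1 in the frame of tray_in between -0.075 and 0.075 m and z of arm1 in the frame of tray_in between -0.004 and 0.006 m and angle between each of arm1, arm2, arm3, mallet's own z axis and vertical below 0.15 rad and linear speed of each of arm1, arm2, arm3, mallet below 0.02 m/s and x of arm2 in the frame of tray_in between -0.125 and 0.125 m and y of arm2 in the frame of tray_in between -0.075 and 0.075 m and z of arm2 in the frame of tray_in between -0.004 and 0.006 m and x of arm3 in the frame of tray_in between -0.125 and 0.125 m and y of arm3 in the frame of tray_in between -0.075 and 0.075 m and z of arm3 in the frame of tray_in between -0.004 and 0.006 m and value of joint each of pin1, pin2, pin3 above 0.01 m and height (world z) of mallet below 0.004 m); the robot touches nothing.
It fails at once if a drift is pushed with the hand or the arm instead of the mallet (contact force between any of the fingers, the arm and drift1_head above 2 N or contact force between any of the fingers, the arm and drift2_head above 2 N or contact force between any of the fingers, the arm and drift3_head above 2 N).
It fails at once if a drift is driven while the leaf is not shut with the hasp over its catch (value of joint any of drift1, drift2, drift3 above 0.006 m and (value of joint leaf above 0.12 rad or value of joint hasp above 0.3 rad)).
It fails at once if the leaf is forced up under the hasp (value of joint leaf between 0.12 and 0.5 rad and value of joint hasp below 0.3 rad).
It fails at once if the can, the bottle or the drill chuck is knocked over or shoved aside (distance of any of can, bottle, chuck from where it was at the start of the episode above 0.04 m or angle between any of can, bottle, chuck's own z axis and vertical above 0.5 rad).
Of arm1, arm2, arm3 only 2 to 3 are there at a start; the rules pass over those that are not, and their reading is None.
At some moment in a run one of arm1, arm2, arm3 may be knocked a few centimetres aside while the robot is not near it.
It also fails if it takes over 210 s, if anything falls off the work surface, if the arm or the gripper's body presses on something with over 40 N, if the wrist force passes 120 N, or if a joint passes its speed limit or range.

### The arm

A 7-joint arm with a two-finger parallel gripper is mounted at the origin on the work surface. World frame = base frame: x ahead of the robot, y to its left, z up, the work surface at z = 0. Lengths are in m, angles in rad, forces in N, time in s.
With the tool pointing down it reaches from about 0.4 to 0.9 m from the base axis. Payload 5.6 kg.
Tool frame: the origin (TCP) lies on the centre line of the jaws, within the pads' length; the fingertips stand 25 mm ahead of it and the grasp point (between the pads) lies 6 mm ahead of it (bot.tips_ahead is the z of the fingertips in the tool frame, in m); z points along the fingers, y is the line along which they close (so a half turn about z gives the same grasp; the last joint's range is limited). The gripper opens to 92 mm and grips with 3 to 60 N. Pads are 20 mm wide; open, the fingers measure 128 mm over their backs; the gripper's body (75 mm by 189 mm) begins 69 mm behind the grasp point.
Start: joints at [-1.241, 0.468, -0.012, 1.603, 0.006, 1.071, -0.056], TCP at [0.237, 0.605, 0.24] pointing down, gripper open.
Joint ranges: [-2.53, 2.53], [-0.31, 2.02], [-1.57, 1.55], [0.28, 2.44], [-1.29, 4.43], [0.15, 1.84], [-2.92, 2.92]. Speed limits (rad/s): [2.57, 2.57, 3.14, 3.14, 3.14, 3.14, 3.14].

### API

Orientations are given as a unit quaternion [w, x, y, z].
In Python, from bench import bot, vision, order gives the robot as it stands.
- The arm moves only by the tool apply_moves, never from a script. Its argument "series" is a list of rows, each an object with "dp": the shift along the tool's x, y, z in m, a list of three; "roll": the turn about the tool's z in degrees; "hand": the finger opening in m, from 0 to 0.0919. In form: [{"dp": [dx, dy, dz], "roll": roll, "hand": hand}, ...]. A call has 1 to 12 rows; each row is the pose to reach, as a shift and turn from the pose commanded when the call began, along the tool's axes at that moment; what a row does not reach only later rows make up. A row lasts 1/10 s, in which the tool goes at most 50 mm and 8.59 degrees, less where a joint would pass 70% of its speed; a pose out of reach is approached as far as the arm can. A call with a gripper value outside its range is refused whole. The fingers move at their own pace and stop on an object; "force" is the grip in N (left out, the last holds). Time passes only in rows, so rows that repeat a pose let the fingers close. It gives the time, the measured TCP pose, the force, the opening and the grip force at its end, in the units of the state.
- bot.observe(): the state, without advancing time (a new reading comes with each control period).
- vision.camera(name): name is "side" or "top"; returns a dict with "img" (420x560x3 uint8, blue, green, red), "depth" (420x560 float32, m along the optical axis (not along the pixel's ray), 0 where there is no reading), "camera_matrix" (3x3 intrinsics, pixels), "R" (3x3) and "t" (3): a world point X has camera coordinates R X + t. Camera axes: x right, y down, z forward; pixel columns grow to the right and rows downward; lengths in m; the calibration is good to about 2 mm. A picture is of the moment at which its call begins.
- order.job_done(): hands the job in; it is judged then, once.
Trained networks look in a picture, given as the dict that the camera call returned (one of the last four; its "shot" number tells which), for a name from the list of things; names that differ only in an ending like _2 or _b are one class to them, and where a whole thing is asked for, a point or a joint stands for the part that bears it (a point fixed in the world has none). Each returns a list of dicts, best first, with "p" (0 to 1); they miss things now and then, are a little off and sometimes report something else, mostly with a low value. They report only what shows in the picture. A call takes as long as a camera call. They do not tell look-alikes from the thing itself.
- vision.look_for(picture, label): "at" ([column, row] in pixels, amid what is visible of it).
- vision.silhouettes(picture, label): "pixels" (420x560 bool, what is visible of it) and "at" ([column, row] in pixels, amid what is visible of it).
The state is a dict: "time_s": time; "joint_positions": joint angles; "joint_vel": joint speeds; "tau": joint torques, N m; "tool_pos": TCP position; "orientation": TCP orientation; "contact_force": force on the tool from outside, world axes, zero at the start; "wrist_torque": the same for the moment, N m; "width": finger opening in m; "gripper_force": force on a finger pad.
Only numpy, scipy, OpenCV 4.12 (cv2) and the standard library are available. Lean on these libraries where they do the work, as an engineer would, in place of code of your own. Each camera call takes 0.05 s, during which the arm holds its last target. There are 200 camera calls.

## Working session

There is one attempt and no reset: what is moved stays moved. The work goes in short steps, Python scripts to look and compute and a tool call to move; the robot and the scene stay as the last step left them, time stands still between calls to the robot, and variables do not carry over. Pictures are saved under pics/ and viewed, at most 14 in all, crops included, and the job is handed in when it is done.

Besides the shell and the picture viewer there is one more tool, called as name(argument=value, ...), one argument or row to a line, values as JSON. apply_moves: Moves the arm, as the interface text tells. Its arguments: {"type":"object","properties":{"series":{"type":"array"},"force":{"type":"number"}},"required":["series"]}

```bash
mkdir -p pics; ls
cat > h.py <<'E'
import numpy as np, cv2
from bench import bot, vision, order
from scipy.spatial.transform import Rotation as Ro
def world(c,mask=None):
    K=c["camera_matrix"];d=c["depth"];v,u=np.mgrid[0:d.shape[0],0:d.shape[1]]
    P=np.stack([(u-K[0,2])/K[0,0]*d,(v-K[1,2])/K[1,1]*d,d],-1)
    W=(P-c["t"])@c["R"]
    W[d<=0]=np.nan
    return W
def proj(c,X):
    p=c["camera_matrix"]@(c["R"]@np.array(X)+c["t"]);return p[:2]/p[2]
def tool(q=None):
    s=bot.observe();w,x,y,z=s["orientation"];return np.array(s["tool_pos"]),Ro.from_quat([x,y,z,w]).as_matrix(),s
E
python3 - <<'E'
from h import *
p,R,s=tool();print(s["time_s"],p,R.round(3),s["width"])
for n in("top","side"):
    c=vision.camera(n);cv2.imwrite(f"pics/{n}0.png",c["img"]);W=world(c)
    np.savez(f"{n}0.npz",W=W,img=c["img"],**{k:c[k] for k in("camera_matrix","R","t")})
    print(n,c["camera_matrix"].round(1).tolist(),(-c["R"].T@c["t"]).round(3))
    for l in("arm1","jig","stock","tray_in","mallet","can","bottle","chuck","hasp","leaf","drift1_head","leaf_bar","hasp_tab"):
        try:r=vision.silhouettes(c,l)
        except Exception as e: print(l,e);continue
        for o in r:
            m=o["pixels"];w=W[m];w=w[~np.isnan(w[:,0])]
            print(l,round(o["p"],2),np.round(o["at"]),m.sum(),np.median(w,0).round(3) if len(w) else "")
E
```

```text
pics
0.0 [0.23657379 0.6048217  0.23865533] [[-0.931  0.364 -0.001]
 [ 0.364  0.931 -0.002]
 [-0.    -0.002 -1.   ]] 0.09166130023889311
top [[462.5, 0.0, 279.3], [0.0, 462.5, 223.4], [0.0, 0.0, 1.0]] [0.456 0.104 1.116]
arm1 0.97 [175. 321.] 634 [0.373 0.319 0.038]
arm1 0.86 [ 98. 189.] 627 [0.688 0.497 0.026]
arm1 0.74 [188. 246.] 594 [0.548 0.291 0.038]
arm1 0.66 [302. 256.] 9978 [0.522 0.023 0.019]
arm1 0.58 [182. 282.] 581 [0.461 0.297 0.038]
stock 0.72 [175. 277.] 6246 [0.462 0.315 0.012]
tray_in 0.88 [435. 278.] 7792 [ 0.466 -0.302  0.005]
mallet 0.68 [340. 168.] 1395 [ 0.719 -0.073  0.058]
can 0.71 [246. 250.] 55 [0.525 0.142 0.118]
can 0.7 [192. 166.] 1028 [0.712 0.258 0.139]
can 0.31 [252. 222.] 43 [0.59  0.14  0.119]
bottle 0.6 [424. 170.] 1071 [ 0.705 -0.253  0.11 ]
chuck 0.57 [391. 150.] 344 [ 0.769 -0.198  0.045]
hasp 0.72 [373. 274.] 280 [ 0.477 -0.135  0.062]
leaf 0.56 [263. 249.] 2933 [0.531 0.112 0.207]
leaf_bar 0.71 [265. 249.] 2825 [0.53  0.112 0.207]
hasp_tab 0.53 [374. 276.] 287 [ 0.477 -0.135  0.062]
hasp_tab 0.42 [262. 249.] 2916 [0.53  0.113 0.207]
side [[455
[... 272 characters left out ...]
 [187. 211.] 1627 [0.404 0.296 0.012]
tray_in 0.71 [267. 242.] 11061 [0.518 0.069 0.028]
tray_in 0.56 [322. 374.] 12741 [ 0.47  -0.298  0.007]
mallet 0.58 [376. 251.] 1743 [ 0.712 -0.126  0.057]
can 0.7 [307. 166.] 1147 [0.715 0.243 0.109]
bottle 0.95 [427. 296.] 2403 [ 0.698 -0.281  0.09 ]
chuck 0.2 [282. 293.] 201 [ 0.471 -0.141  0.066]
hasp 0.75 [285. 293.] 205 [ 0.471 -0.142  0.066]
leaf 0.76 [262. 199.] 4510 [0.518 0.097 0.132]
drift1_head 0.29 [283. 296.] 211 [ 0.471 -0.141  0.066]
leaf_bar 0.71 [258. 198.] 4907 [0.522 0.097 0.132]
leaf_bar 0.7 [282. 295.] 146 [ 0.471 -0.144  0.067]
leaf_bar 0.64 [267. 244.] 10714 [0.517 0.058 0.028]
hasp_tab 0.55 [283. 297.] 213 [ 0.471 -0.141  0.066]
```

```bash
python3 -c "
import cv2;a=cv2.imread('pics/top0.png');cv2.imwrite('pics/top0b.png',cv2.resize(a,(800,600),interpolation=2))"
```

```text
(no output)
```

View pics/top0b.png

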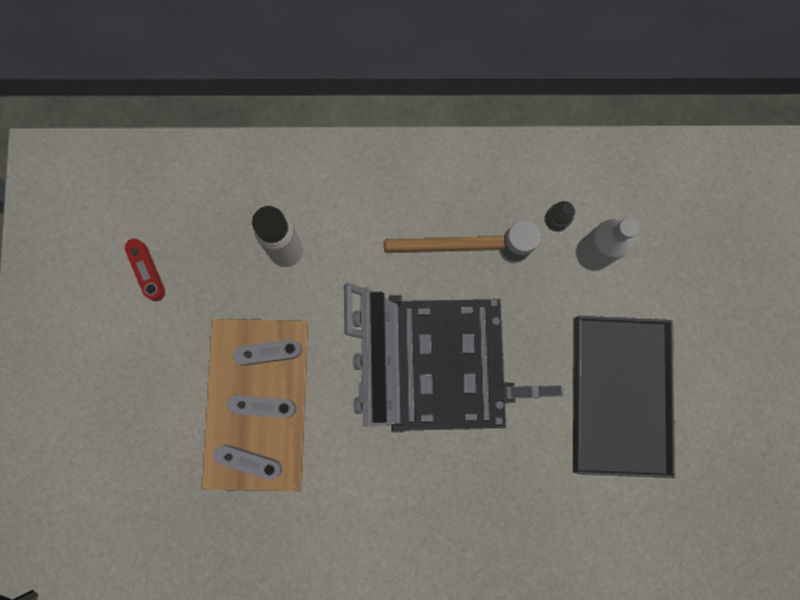

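View pics/side0.png

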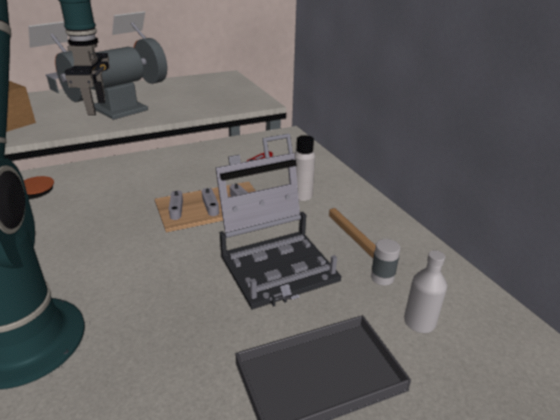

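```bash
cat > m.py <<'E'
from h import *
d=np.load("top0.npz");W=d["W"];img=d["img"]
X,Y,Z=W[...,0],W[...,1],W[...,2]
def rect(m):
    w=W[m];r=cv2.minAreaRect((w[:,:2]*1000).astype(np.float32));return r,w.mean(0)
print("arms")
m=(Z>.031)&(Z<.044)&(Y>.2)&(Y<.45)&(X<.65)&(X>.25)
n,L,st,ce=cv2.connectedComponentsWithStats(m.astype(np.uint8))
for i in range(1,n):
    if st[i,4]<150: continue
    r,c=rect(L==i);w=W[L==i][:,:2];u=np.linalg.svd(w-w.mean(0))[2][0];u*=np.sign(u[1])
    hi=(Z>.044)&(abs(X-c[0])<.06)&(abs(Y-c[1])<.08)&(abs(X-c[0])<.035)
    print(st[i,4],c.round(4),"rect",np.round(r[0],1),np.round(r[1],1),"yaw from +y deg",np.degrees(np.arctan2(-u[0],u[1])).round(1),"pin pts",hi.sum(),W[hi].mean(0).round(4),ce[i].round(0))
print("stops hist")
m=(Y<.11)&(Y>-.11)&(X>.36)&(X<.68)
print(np.histogram(Z[m],bins=np.arange(-.004,.09,.004)))
b=m&(Z>.009)&(Z<.035)&(Y<.1)
n,L,st,ce=cv2.connectedComponentsWithStats(b.astype(np.uint8))
i=1+st[1:,4].argmax();r,c=rect(L==i);print("base",r,c.round(4))
s=m&(Z>.0215)&(Z<.031)
n,L,st,ce=cv2.connectedComponentsWithStats(s.astype(np.uint8))
for i in range(1,n):
    if st[i,4]>8: r,c=rect(L==i);print(st[i,4],c.round(4),np.round(r[1],1),r[2],ce[i].round(0))
print("tray");t=(Z>.02)&(Z<.04)&(Y<-.18)&(Y>-.42)&(X<.65)
r,c=rect(t);print(r)
print("mallet")
h=(Z>.075)&(Z<.11)&(X>.6)&(Y<-.0)&(Y>-.16);r,c=rect(h);print("head",r,c.round(4))
h=(Z>.04)&(Z<.075)&(X>.6)&(Y<.16)&(Y>-.03)
w=W[h][:,:2];u=np.linalg.svd(w-w.mean(0))[2][0];print("handle",rect(h),u)
print("hasp");h=(Z>.03)&(Z<.12)&(Y<-.1)&(Y>-.2)&(X<.6)&(X>.3);print(h.sum(),W[h].min(0),W[h].max(0),rect(h))
print("bar/leaf");h=(Z>.23)&(X>.4)&(X<.7)&(Y>.05)&(Y<.2);print(rect(h),W[h].max(0))
a=cv2.resize(img[190:330,130:420],None,fx=2.75,fy=2.75,interpolation=2);cv2.imwrite("pics/c1.png",a)
E
python3 m.py
```

```text
arms
568 [0.5485 0.2893 0.0378] rect [548.6 290.5] [ 30.2 109.2] yaw from +y deg 7.0 pin pts 16 [0.545  0.3209 0.0494] [187. 246.]
576 [0.4606 0.2984 0.0375] rect [460.6 299. ] [107.6  30. ] yaw from +y deg -5.6 pin pts 16 [0.4634 0.3289 0.0476] [183. 284.]
610 [0.3722 0.319  0.0378] rect [372.2 320.5] [109.3  30.9] yaw from +y deg -18.2 pin pts 18 [0.382  0.3487 0.0474] [173. 324.]
stops hist
(array([2185, 1570,   64,  244, 2943, 1960,  456,  853,  118,    7,   12,
          3,    4,    6,   10,   25,   15,   58,  113,   78,   47,   38,
         40]), array([-0.004,  0.   ,  0.004,  0.008,  0.012,  0.016,  0.02 ,  0.024,
        0.028,  0.032,  0.036,  0.04 ,  0.044,  0.048,  0.052,  0.056,
        0.06 ,  0.064,  0.068,  0.072,  0.076,  0.08 ,  0.084,  0.088]))
base ((526.642822265625, -17.27106475830078), (216.38653564453125, 184.2709503173828), 0.45928487181663513) [ 0.5241 -0.0126  0.0175]
36 [ 0.6145 -0.0402  0.0254] [17.1 10.1] 88.9013442993164 [327. 217.]
304 [ 0.5255 -0.066   0.0252] [185.1   9.8] 0.41547730565071106 [339. 254.]
295 [0.5235 0.0568 0.0255] [184.5   9. ] 0.373
[... 741 characters left out ...]
484), (49.35403823852539, 51.22260665893555), 84.033447265625) [ 0.7233 -0.1254  0.0904]
handle (((666.4462280273438, 32.84788131713867), (131.84841918945312, 126.13356018066406), 0.6107145547866821), array([0.71027511, 0.03844034, 0.0567268 ])) [-0.48588083  0.87402507]
hasp
255 [ 0.46811614 -0.18122264  0.0300222 ] [ 0.48561608 -0.10954053  0.08589847] (((477.4822692871094, -145.47332763671875), (17.21766471862793, 71.32933044433594), 1.9388507604599), array([ 0.47735477, -0.14566364,  0.06074619]))
bar/leaf
(((541.4209594726562, 139.54110717773438), (156.8865203857422, 22.947708129882812), 2.6212868690490723), array([0.56020049, 0.14209186, 0.24849929])) [0.61948668 0.15175646 0.26012613]
```

View pics/c1.png

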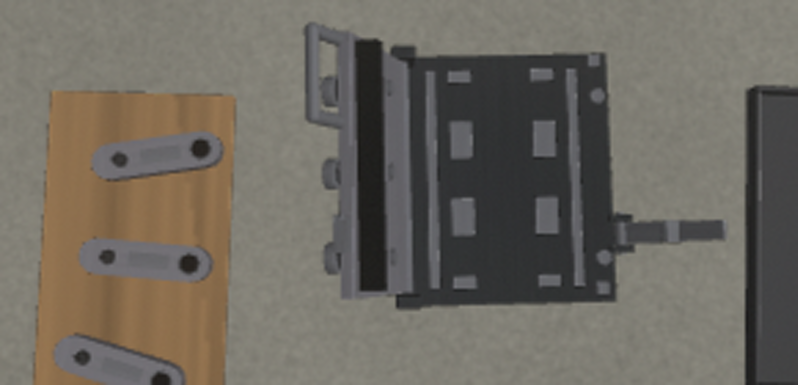

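Candidates at pixels (188,246), (182,283) and (174,322) are grey link arms on the plywood. The one at (98,189) is the red look-alike off the board, so I leave it. The crop shows the three grey arms with their small pin dot at the +y (left) end. The jig leaf is open, its bar is at the upper left, and the hasp is swung out.

```bash
cat > g.py <<'E'
# usage: g.py x,y,z,yaw [x,y,z,yaw ...]; yaw deg: tool x = world +y turned CCW; 'S' offline start pose as first with ':' prefix
import sys
from h import *
a=sys.argv[1:]
if a[0][0]==":":
    x,y,z,w=map(float,a.pop(0)[1:].split(","));p=np.array([x,y,z]);ang=w+90
else:
    p,R,s=tool();ang=np.degrees(np.arctan2(R[1,0],R[0,0]));print("now",p.round(4),"yaw",round(ang-90,1))
for q in a:
    x,y,z,w=map(float,q.split(","));t=np.radians(ang);D=np.array([x,y,z])-p
    e=np.array([np.cos(t),np.sin(t)]);f=np.array([np.sin(t),-np.cos(t)])
    print(q,"dp",[round(float(v),4) for v in(D[:2]@e,D[:2]@f,-D[2])],"roll",round((ang-90-w+180)%360-180,2))
    p=np.array([x,y,z]);ang=w+90
E
python3 g.py .5485,.2905,.13,7 .5485,.2905,.04,7 .5485,.2905,.32,7 .592,-.004,.32,.5 .592,-.004,.1,.5
```

```text
now [0.2368 0.6053 0.2396] yaw 68.6
.5485,.2905,.13,7 dp [-0.405, -0.1796, 0.1096] roll 61.64
.5485,.2905,.04,7 dp [0.0, 0.0, 0.09] roll 0.0
.5485,.2905,.32,7 dp [0.0, 0.0, -0.28] roll 0.0
.592,-.004,.32,.5 dp [-0.2976, 0.0073, -0.0] roll 6.5
.592,-.004,.1,.5 dp [0.0, 0.0, 0.22] roll 0.0
```

apply_moves(
  series=[
    {"dp": [-0.045,-0.02,0.0],"roll": 7,"hand": 0.06},
    {"dp": [-0.09,-0.04,0.01],"roll": 14,"hand": 0.06},
    {"dp": [-0.135,-0.06,0.02],"roll": 21,"hand": 0.06},
    {"dp": [-0.18,-0.08,0.03],"roll": 28,"hand": 0.06},
    {"dp": [-0.225,-0.1,0.04],"roll": 35,"hand": 0.06},
    {"dp": [-0.27,-0.12,0.055],"roll": 42,"hand": 0.06},
    {"dp": [-0.315,-0.14,0.07],"roll": 49,"hand": 0.06},
    {"dp": [-0.36,-0.16,0.085],"roll": 56,"hand": 0.06},
    {"dp": [-0.405,-0.179,0.1],"roll": 61.6,"hand": 0.06},
    {"dp": [-0.405,-0.179,0.109],"roll": 61.6,"hand": 0.06},
    {"dp": [-0.405,-0.179,0.109],"roll": 61.6,"hand": 0.06},
  ],
)

```text
time_s: 2.5
tool_pos: [0.549, 0.2888, 0.129]
orientation: [-0.0, 0.664, 0.748, -0.002]
contact_force: [0.1, 0.3, -0.3]
width: 0.0603
gripper_force: 0.0
```

apply_moves(
  series=[
    {"dp": [0.001,0.0,0.04],"roll": 0,"hand": 0.06},
    {"dp": [0.001,0.0,0.07],"roll": 0,"hand": 0.06},
    {"dp": [0.001,0.0,0.089],"roll": 0,"hand": 0.06},
    {"dp": [0.001,0.0,0.089],"roll": 0,"hand": 0.06},
    {"dp": [0.001,0.0,0.089],"roll": 0,"hand": 0.025},
    {"dp": [0.001,0.0,0.089],"roll": 0,"hand": 0.025},
    {"dp": [0.001,0.0,0.089],"roll": 0,"hand": 0.025},
    {"dp": [0.001,0.0,0.089],"roll": 0,"hand": 0.025},
  ],
  force=25,
)

```text
time_s: 3.3
tool_pos: [0.5486, 0.2925, 0.0426]
orientation: [-0.0, 0.662, 0.749, 0.0]
contact_force: [-0.8, -0.1, 1.1]
width: 0.0304
gripper_force: 0.8
```

apply_moves(
  series=[
    {"dp": [0,0,-0.03],"roll": 0,"hand": 0.025},
    {"dp": [0,0,-0.08],"roll": 0,"hand": 0.025},
    {"dp": [0,0,-0.13],"roll": 0,"hand": 0.025},
    {"dp": [0,0,-0.18],"roll": 0,"hand": 0.025},
    {"dp": [0,0,-0.23],"roll": 0,"hand": 0.025},
    {"dp": [0,0,-0.28],"roll": 0,"hand": 0.025},
    {"dp": [-0.05,0.001,-0.28],"roll": 1,"hand": 0.025},
    {"dp": [-0.1,0.002,-0.28],"roll": 2,"hand": 0.025},
    {"dp": [-0.15,0.004,-0.28],"roll": 3,"hand": 0.025},
    {"dp": [-0.2,0.005,-0.28],"roll": 5,"hand": 0.025},
    {"dp": [-0.25,0.006,-0.28],"roll": 6,"hand": 0.025},
    {"dp": [-0.298,0.0073,-0.28],"roll": 6.5,"hand": 0.025},
  ],
)

```text
time_s: 4.5
tool_pos: [0.5918, -0.005, 0.3218]
orientation: [-0.0, 0.704, 0.71, 0.0]
contact_force: [0.5, 0.4, -1.7]
width: 0.03
gripper_force: 25.0
```

apply_moves(
  series=[
    {"dp": [0,0,0],"roll": 0,"hand": 0.025},
    {"dp": [0,0,0.05],"roll": 0,"hand": 0.025},
    {"dp": [0,0,0.1],"roll": 0,"hand": 0.025},
    {"dp": [0,0,0.15],"roll": 0,"hand": 0.025},
    {"dp": [0,0,0.2],"roll": 0,"hand": 0.025},
    {"dp": [0,0,0.22],"roll": 0,"hand": 0.025},
    {"dp": [0,0,0.22],"roll": 0,"hand": 0.025},
    {"dp": [0,0,0.22],"roll": 0,"hand": 0.025},
  ],
)

```text
time_s: 5.3
tool_pos: [0.5928, -0.0028, 0.1022]
orientation: [0.0, 0.704, 0.71, 0.0]
contact_force: [0.9, 1.3, -1.8]
width: 0.0301
gripper_force: 25.0
```

```bash
cat > v.py <<'E'
from h import *
import sys
p,R,s=tool();print(s["time_s"],p.round(4),np.degrees(np.arctan2(R[1,0],R[0,0]))-90,s["width"],s["contact_force"])
c=vision.camera("top");W=world(c);k=sys.argv[1]
cv2.imwrite("pics/%s.png"%k,cv2.resize(c["img"][190:330,130:420],None,fx=2.75,fy=2.75,interpolation=2))
np.savez("last.npz",W=W,img=c["img"])
c2=vision.camera("side");cv2.imwrite("pics/%ss.png"%k,cv2.resize(c2["img"][130:340,120:420],None,fx=2.6,fy=2.6,interpolation=2))
E
python3 v.py v1
```

```text
5.3 [ 0.5928 -0.0028  0.1022] 0.5302746913067153 0.030088160200521942 [ 0.85415083  1.26179932 -1.82717387]
```

View pics/v1s.png

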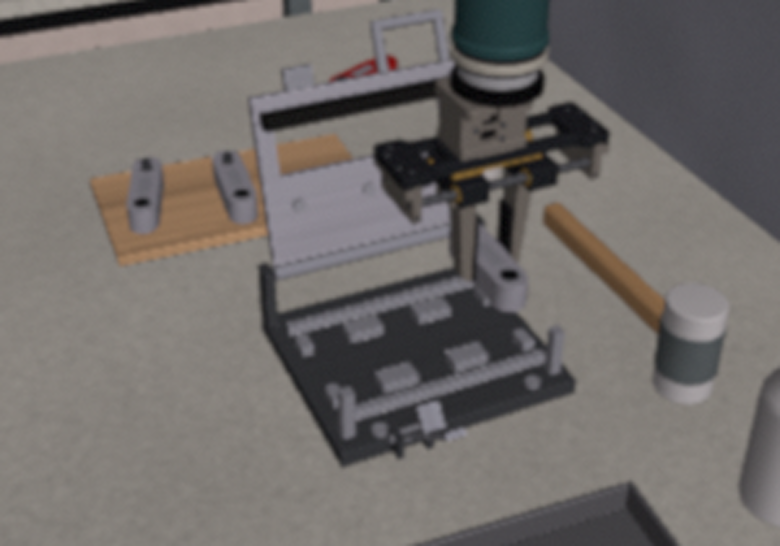

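Run:
```python
from h import *
W=np.load("last.npz")["W"];X,Y,Z=W[...,0],W[...,1],W[...,2]
m=(abs(X-.592)<.03)&(abs(Y)<.075)
print(np.histogram(Z[m],bins=np.arange(0,.4,.01)))
for lo,hi in((.09,.105),(.06,.12)):
    a=m&(Z>lo)&(Z<hi);w=W[a]
    for s in(-1,1):
        q=w[w[:,1]*s>0]
        if len(q): print(s,len(q),q.min(0).round(4),q.max(0).round(4),q.mean(0).round(4))
```

```text
(array([  2, 273, 149,   3,   0,   0,   1,   4,   8, 113,  16,   2,   0,
         0,   0,   0,   0,   0,   0,   0,   0,   0,   0,   0,   0,   0,
         0,   0,   0,   0,   0,   0,   0,   0,   0,   0,   0,   0,   0]), array([0.  , 0.01, 0.02, 0.03, 0.04, 0.05, 0.06, 0.07, 0.08, 0.09, 0.1 ,
       0.11, 0.12, 0.13, 0.14, 0.15, 0.16, 0.17, 0.18, 0.19, 0.2 , 0.21,
       0.22, 0.23, 0.24, 0.25, 0.26, 0.27, 0.28, 0.29, 0.3 , 0.31, 0.32,
       0.33, 0.34, 0.35, 0.36, 0.37, 0.38, 0.39]))
1 126 [0.5785 0.0241 0.0908] [0.6072 0.0493 0.1038] [0.5934 0.0371 0.0969]
1 144 [0.5783 0.0241 0.0658] [0.6072 0.0493 0.1124] [0.5923 0.0369 0.0958]
```

apply_moves(
  series=[
    {"dp": [0,0,0.03],"roll": 0,"hand": 0.025},
    {"dp": [0,0,0.04],"roll": 0,"hand": 0.025},
    {"dp": [0,0,0.045],"roll": 0,"hand": 0.025},
    {"dp": [0,0,0.05],"roll": 0,"hand": 0.025},
    {"dp": [0,0,0.054],"roll": 0,"hand": 0.025},
    {"dp": [0,0,0.055],"roll": 0,"hand": 0.025},
    {"dp": [0,0,0.055],"roll": 0,"hand": 0.025},
  ],
)

```text
time_s: 6.1
tool_pos: [0.5926, -0.0028, 0.0468]
orientation: [0.0, 0.704, 0.71, 0.0]
contact_force: [-0.2, 0.6, -2.1]
width: 0.0297
gripper_force: 25.0
```

apply_moves(
  series=[
    {"dp": [0,0,0.001],"roll": 0,"hand": 0.045},
    {"dp": [0,0,0.001],"roll": 0,"hand": 0.045},
    {"dp": [0,0,0.001],"roll": 0,"hand": 0.045},
    {"dp": [0,0,-0.03],"roll": 0,"hand": 0.045},
    {"dp": [0,0,-0.08],"roll": 0,"hand": 0.06},
    {"dp": [0,0,-0.13],"roll": 0,"hand": 0.06},
    {"dp": [0,0,-0.18],"roll": 0,"hand": 0.06},
    {"dp": [0,0,-0.23],"roll": 0,"hand": 0.06},
    {"dp": [0,0,-0.274],"roll": 0,"hand": 0.06},
    {"dp": [0,-0.05,-0.274],"roll": 0,"hand": 0.06},
    {"dp": [0,-0.09,-0.274],"roll": 0,"hand": 0.06},
    {"dp": [0,-0.132,-0.274],"roll": 0,"hand": 0.06},
  ],
)

```text
time_s: 7.3
tool_pos: [0.459, -0.0042, 0.3209]
orientation: [0.0, 0.704, 0.71, 0.0]
contact_force: [0.6, 0.6, 0.2]
width: 0.0598
gripper_force: 0.0
```

```bash
cat > arms.py <<'E'
from h import *
import sys
p,R,s=tool();print(s["time_s"],p.round(4),np.round(np.degrees(np.arctan2(R[1,0],R[0,0]))-90,2),s["width"])
c=vision.camera("top");W=world(c);X,Y,Z=W[...,0],W[...,1],W[...,2];np.savez("last.npz",W=W,img=c["img"])
def find(zl,zh,box,n0=100):
    m=(Z>zl)&(Z<zh)&(X>box[0])&(X<box[1])&(Y>box[2])&(Y<box[3])
    n,L,st,ce=cv2.connectedComponentsWithStats(m.astype(np.uint8))
    for i in range(1,n):
        if st[i,4]<n0: continue
        w=W[L==i];r=cv2.minAreaRect((w[:,:2]*1000).astype(np.float32));u=np.linalg.svd(w[:,:2]-w[:,:2].mean(0),full_matrices=False)[2][0];u*=np.sign(u[1])
        print(st[i,4],"c",np.round(r[0],1),np.round(r[1],1),"z",np.median(w[:,2]).round(4),"yaw",np.degrees(np.arctan2(-u[0],u[1])).round(1),"pix",ce[i].round())
if __name__=="__main__":
    print("stock");find(.031,.044,(.25,.68,.17,.5));print("nest");find(.0345,.048,(.4,.65,-.065,.06))
    cv2.imwrite("pics/top_l.png",cv2.resize(c["img"][190:330,130:420],None,fx=2.75,fy=2.75,interpolation=2))
E
python3 arms.py
```

```text
7.3 [ 0.459  -0.0042  0.3209] 0.53 0.05982336372146849
stock
575 c [460.7 299.4] [108.1  29.9] z 0.0376 yaw -5.6 pix [182. 284.]
612 c [372.4 320.8] [109.5  30.5] z 0.0379 yaw -18.1 pix [173. 324.]
nest
312 c [593.   15.6] [66.3 30.8] z 0.0416 yaw 4.6 pix [303. 225.]
```

```bash
python3 g.py .4607,.299,.32,-5.6 .4607,.299,.042,-5.6 .4607,.299,.32,-5.6 .5266,-.003,.32,.5 .5266,-.003,.1,.5 .5266,-.003,.32,.5 .3723,.3207,.32,-18.1 .3723,.3207,.042,-18.1 .3723,.3207,.32,-18.1 .4606,-.0035,.32,.5 .4606,-.0035,.047,.5
```

```text
now [ 0.4525 -0.0047  0.32  ] yaw 0.5
.4607,.299,.32,-5.6 dp [0.3036, 0.0108, 0.0] roll 6.1
.4607,.299,.042,-5.6 dp [0.0, 0.0, 0.278] roll 0.0
.4607,.299,.32,-5.6 dp [0.0, 0.0, -0.278] roll 0.0
.5266,-.003,.32,.5 dp [-0.2941, 0.0951, -0.0] roll -6.1
.5266,-.003,.1,.5 dp [0.0, 0.0, 0.22] roll 0.0
.5266,-.003,.32,.5 dp [0.0, 0.0, -0.22] roll 0.0
.3723,.3207,.32,-18.1 dp [0.325, -0.1515, -0.0] roll 18.6
.3723,.3207,.042,-18.1 dp [0.0, 0.0, 0.278] roll 0.0
.3723,.3207,.32,-18.1 dp [0.0, 0.0, -0.278] roll 0.0
.4606,-.0035,.32,.5 dp [-0.2807, 0.1847, -0.0] roll -18.6
.4606,-.0035,.047,.5 dp [0.0, 0.0, 0.273] roll 0.0
```

apply_moves(
  series=[
    {"dp": [0.05,0.001,0],"roll": 1,"hand": 0.06},
    {"dp": [0.1,0.001,0],"roll": 2,"hand": 0.06},
    {"dp": [0.15,0.002,0],"roll": 3,"hand": 0.06},
    {"dp": [0.2,0.002,0],"roll": 4,"hand": 0.06},
    {"dp": [0.25,0.003,0],"roll": 5,"hand": 0.06},
    {"dp": [0.303,0.003,0],"roll": 6.1,"hand": 0.06},
    {"dp": [0.303,0.003,0.05],"roll": 6.1,"hand": 0.06},
    {"dp": [0.303,0.003,0.1],"roll": 6.1,"hand": 0.06},
    {"dp": [0.303,0.003,0.15],"roll": 6.1,"hand": 0.06},
    {"dp": [0.303,0.003,0.19],"roll": 6.1,"hand": 0.06},
    {"dp": [0.303,0.003,0.19],"roll": 6.1,"hand": 0.06},
    {"dp": [0.303,0.003,0.19],"roll": 6.1,"hand": 0.06},
  ],
)

```text
time_s: 8.55
tool_pos: [0.4611, 0.299, 0.1312]
orientation: [0.0, 0.741, 0.672, -0.0]
contact_force: [0.1, 0.0, 0.1]
width: 0.0604
gripper_force: 0.0
```

apply_moves(
  series=[
    {"dp": [0,0.0,0.04],"roll": 0,"hand": 0.06},
    {"dp": [0,0.0,0.07],"roll": 0,"hand": 0.06},
    {"dp": [0,0.0,0.089],"roll": 0,"hand": 0.06},
    {"dp": [0,0.0,0.089],"roll": 0,"hand": 0.06},
    {"dp": [0,0.0,0.089],"roll": 0,"hand": 0.025},
    {"dp": [0,0.0,0.089],"roll": 0,"hand": 0.025},
    {"dp": [0,0.0,0.089],"roll": 0,"hand": 0.025},
    {"dp": [0,0.0,0.089],"roll": 0,"hand": 0.025},
  ],
)

```text
time_s: 9.35
tool_pos: [0.4608, 0.2995, 0.0427]
orientation: [-0.0, 0.741, 0.672, 0.001]
contact_force: [-2.1, -0.3, 2.2]
width: 0.03
gripper_force: 0.8
```

apply_moves(
  series=[
    {"dp": [0,0,-0.03],"roll": 0,"hand": 0.025},
    {"dp": [0,0,-0.08],"roll": 0,"hand": 0.025},
    {"dp": [0,0,-0.13],"roll": 0,"hand": 0.025},
    {"dp": [0,0,-0.18],"roll": 0,"hand": 0.025},
    {"dp": [0,0,-0.23],"roll": 0,"hand": 0.025},
    {"dp": [0,0,-0.278],"roll": 0,"hand": 0.025},
    {"dp": [-0.045,0.015,-0.278],"roll": -1,"hand": 0.025},
    {"dp": [-0.09,0.03,-0.278],"roll": -2,"hand": 0.025},
    {"dp": [-0.135,0.045,-0.278],"roll": -3,"hand": 0.025},
    {"dp": [-0.18,0.06,-0.278],"roll": -4,"hand": 0.025},
    {"dp": [-0.225,0.075,-0.278],"roll": -5,"hand": 0.025},
    {"dp": [-0.27,0.09,-0.278],"roll": -6.1,"hand": 0.025},
  ],
)

```text
time_s: 10.55
tool_pos: [0.5235, 0.0197, 0.3197]
orientation: [-0.0, 0.703, 0.711, 0.0]
contact_force: [0.8, 0.5, -2.5]
width: 0.0302
gripper_force: 25.0
```

apply_moves(
  series=[
    {"dp": [-0.0235,0.0025,0],"roll": 0,"hand": 0.025},
    {"dp": [-0.0235,0.0025,0.05],"roll": 0,"hand": 0.025},
    {"dp": [-0.0235,0.0025,0.1],"roll": 0,"hand": 0.025},
    {"dp": [-0.0235,0.0025,0.15],"roll": 0,"hand": 0.025},
    {"dp": [-0.0235,0.0025,0.2],"roll": 0,"hand": 0.025},
    {"dp": [-0.0235,0.0025,0.22],"roll": 0,"hand": 0.025},
    {"dp": [-0.0235,0.0025,0.22],"roll": 0,"hand": 0.025},
    {"dp": [-0.0235,0.0025,0.22],"roll": 0,"hand": 0.025},
  ],
)

```text
time_s: 11.35
tool_pos: [0.527, -0.0021, 0.1001]
orientation: [0.0, 0.704, 0.71, 0.0]
contact_force: [0.9, 0.4, -2.2]
width: 0.0297
gripper_force: 25.0
```

```bash
cat > held.py <<'E'
from arms import *
x0=float(sys.argv[1]);m=(abs(X-x0)<.03)&(Y>.015)&(Y<.075)&(Z>.08)&(Z<.105)
w=W[m];print(len(w),w.min(0).round(4),w.max(0).round(4),w.mean(0).round(4))
for i in range(2): print(np.array(bot.observe()["tool_pos"]).round(4))
E
python3 held.py .5266
```

```text
11.35 [ 0.527  -0.0021  0.1001] 0.52 0.029719300209271965
149 [0.5135 0.0239 0.0843] [0.5425 0.0525 0.1046] [0.5267 0.0383 0.0945]
[ 0.5277 -0.002   0.101 ]
[ 0.5277 -0.002   0.101 ]
```

apply_moves(
  series=[
    {"dp": [-0.0015,-0.001,0.03],"roll": 0,"hand": 0.025},
    {"dp": [-0.0015,-0.001,0.04],"roll": 0,"hand": 0.025},
    {"dp": [-0.0015,-0.001,0.045],"roll": 0,"hand": 0.025},
    {"dp": [-0.0015,-0.001,0.05],"roll": 0,"hand": 0.025},
    {"dp": [-0.0015,-0.001,0.053],"roll": 0,"hand": 0.025},
    {"dp": [-0.0015,-0.001,0.0535],"roll": 0,"hand": 0.025},
    {"dp": [-0.0015,-0.001,0.0535],"roll": 0,"hand": 0.025},
  ],
)

```text
time_s: 12.1
tool_pos: [0.5263, -0.0033, 0.0468]
orientation: [0.0, 0.704, 0.71, 0.001]
contact_force: [-0.6, 0.4, 0.3]
width: 0.0295
gripper_force: 25.0
```

apply_moves(
  series=[
    {"dp": [0,0,0.0005],"roll": 0,"hand": 0.045},
    {"dp": [0,0,0.0005],"roll": 0,"hand": 0.045},
    {"dp": [0,0,0.0005],"roll": 0,"hand": 0.045},
    {"dp": [0,0,-0.03],"roll": 0,"hand": 0.045},
    {"dp": [0,0,-0.08],"roll": 0,"hand": 0.06},
    {"dp": [0,0,-0.13],"roll": 0,"hand": 0.06},
    {"dp": [0,0,-0.18],"roll": 0,"hand": 0.06},
    {"dp": [0,0,-0.23],"roll": 0,"hand": 0.06},
    {"dp": [0,0,-0.274],"roll": 0,"hand": 0.06},
    {"dp": [0,-0.05,-0.274],"roll": 0,"hand": 0.06},
    {"dp": [0,-0.1,-0.274],"roll": 0,"hand": 0.06},
    {"dp": [0,-0.1,-0.274],"roll": 0,"hand": 0.06},
  ],
)

```text
time_s: 13.3
tool_pos: [0.4201, -0.0047, 0.3197]
orientation: [-0.002, 0.704, 0.711, 0.0]
contact_force: [0.4, 0.6, 0.8]
width: 0.06
gripper_force: 0.0
```

```bash
python3 arms.py; python3 g.py .3723,.3207,.32,-18.1
```

```text
13.3 [ 0.4201 -0.0047  0.3197] 0.57 0.06001468731177862
stock
611 c [372.3 320.2] [109.6  30.3] z 0.038 yaw -18.2 pix [173. 324.]
nest
550 c [593.5  -4.3] [ 30.2 106.5] z 0.0415 yaw 0.5 pix [313. 225.]
328 c [527.1  17.8] [30.2 65.1] z 0.0415 yaw 2.1 pix [304. 253.]
now [ 0.4234 -0.0043  0.3204] yaw 0.6
.3723,.3207,.32,-18.1 dp [0.3255, -0.0478, 0.0004] roll 18.68
```

apply_moves(
  series=[
    {"dp": [0.05,-0.008,0],"roll": 3,"hand": 0.06},
    {"dp": [0.1,-0.016,0],"roll": 6,"hand": 0.06},
    {"dp": [0.15,-0.024,0],"roll": 9,"hand": 0.06},
    {"dp": [0.2,-0.032,0],"roll": 12,"hand": 0.06},
    {"dp": [0.25,-0.04,0],"roll": 15,"hand": 0.06},
    {"dp": [0.3,-0.047,0],"roll": 18,"hand": 0.06},
    {"dp": [0.325,-0.05,0.03],"roll": 18.7,"hand": 0.06},
    {"dp": [0.325,-0.05,0.08],"roll": 18.7,"hand": 0.06},
    {"dp": [0.325,-0.05,0.13],"roll": 18.7,"hand": 0.06},
    {"dp": [0.325,-0.05,0.18],"roll": 18.7,"hand": 0.06},
    {"dp": [0.325,-0.05,0.19],"roll": 18.7,"hand": 0.06},
    {"dp": [0.325,-0.05,0.19],"roll": 18.7,"hand": 0.06},
  ],
)

```text
time_s: 14.55
tool_pos: [0.3727, 0.3199, 0.1288]
orientation: [0.0, 0.81, 0.586, -0.002]
contact_force: [0.6, -0.5, -0.2]
width: 0.0599
gripper_force: 0.0
```

```bash
python3 g.py .3723,.3204,.042,-18.1
```

```text
now [0.3727 0.3199 0.1288] yaw -18.2
.3723,.3204,.042,-18.1 dp [0.0004, -0.0005, 0.0868] roll -0.09
```

apply_moves(
  series=[
    {"dp": [0,0.0,0.04],"roll": 0,"hand": 0.06},
    {"dp": [0,0.0,0.07],"roll": 0,"hand": 0.06},
    {"dp": [0,0.0,0.088],"roll": 0,"hand": 0.06},
    {"dp": [0,0.0,0.088],"roll": 0,"hand": 0.06},
    {"dp": [0,0.0,0.088],"roll": 0,"hand": 0.025},
    {"dp": [0,0.0,0.088],"roll": 0,"hand": 0.025},
    {"dp": [0,0.0,0.088],"roll": 0,"hand": 0.025},
    {"dp": [0,0.0,0.088],"roll": 0,"hand": 0.025},
  ],
)

```text
time_s: 15.35
tool_pos: [0.3729, 0.3208, 0.0432]
orientation: [-0.0, 0.81, 0.587, 0.001]
contact_force: [-1.4, 0.0, 1.3]
width: 0.0303
gripper_force: 0.6
```

apply_moves(
  series=[
    {"dp": [0,0,-0.03],"roll": 0,"hand": 0.025},
    {"dp": [0,0,-0.08],"roll": 0,"hand": 0.025},
    {"dp": [0,0,-0.13],"roll": 0,"hand": 0.025},
    {"dp": [0,0,-0.18],"roll": 0,"hand": 0.025},
    {"dp": [0,0,-0.23],"roll": 0,"hand": 0.025},
    {"dp": [0,0,-0.28],"roll": 0,"hand": 0.025},
    {"dp": [-0.04,0.026,-0.28],"roll": -3,"hand": 0.025},
    {"dp": [-0.08,0.052,-0.28],"roll": -6,"hand": 0.025},
    {"dp": [-0.12,0.079,-0.28],"roll": -9,"hand": 0.025},
    {"dp": [-0.16,0.105,-0.28],"roll": -12,"hand": 0.025},
    {"dp": [-0.2,0.132,-0.28],"roll": -15,"hand": 0.025},
    {"dp": [-0.24,0.158,-0.28],"roll": -18.7,"hand": 0.025},
  ],
)

```text
time_s: 16.55
tool_pos: [0.4476, 0.0408, 0.3223]
orientation: [-0.0, 0.703, 0.711, 0.0]
contact_force: [1.9, 0.7, -1.9]
width: 0.0298
gripper_force: 25.0
```

```bash
python3 g.py .4606,-.0035,.1,.5
```

```text
now [0.4476 0.0408 0.3223] yaw 0.7
.4606,-.0035,.1,.5 dp [-0.0444, 0.0124, 0.2223] roll 0.18
```

apply_moves(
  series=[
    {"dp": [-0.046,0.0123,0],"roll": 0,"hand": 0.025},
    {"dp": [-0.046,0.0123,0.05],"roll": 0,"hand": 0.025},
    {"dp": [-0.046,0.0123,0.1],"roll": 0,"hand": 0.025},
    {"dp": [-0.046,0.0123,0.15],"roll": 0,"hand": 0.025},
    {"dp": [-0.046,0.0123,0.2],"roll": 0,"hand": 0.025},
    {"dp": [-0.046,0.0123,0.222],"roll": 0,"hand": 0.025},
    {"dp": [-0.046,0.0123,0.222],"roll": 0,"hand": 0.025},
    {"dp": [-0.046,0.0123,0.222],"roll": 0,"hand": 0.025},
  ],
)

```text
time_s: 17.35
tool_pos: [0.4609, -0.0032, 0.1006]
orientation: [0.0, 0.704, 0.71, -0.0]
contact_force: [0.4, -0.8, -1.7]
width: 0.0298
gripper_force: 25.0
```

```bash
python3 held.py .4606
```

```text
17.35 [ 0.4609 -0.0032  0.1006] 0.52 0.029801300997806385
125 [0.4479 0.0273 0.0884] [0.4763 0.0497 0.1048] [0.4621 0.0378 0.0947]
[ 0.4617 -0.003   0.1014]
[ 0.4617 -0.003   0.1014]
```

apply_moves(
  series=[
    {"dp": [0,-0.001,0.03],"roll": 0,"hand": 0.025},
    {"dp": [0,-0.001,0.04],"roll": 0,"hand": 0.025},
    {"dp": [0,-0.001,0.045],"roll": 0,"hand": 0.025},
    {"dp": [0,-0.001,0.05],"roll": 0,"hand": 0.025},
    {"dp": [0,-0.001,0.053],"roll": 0,"hand": 0.025},
    {"dp": [0,-0.001,0.054],"roll": 0,"hand": 0.025},
    {"dp": [0,-0.001,0.054],"roll": 0,"hand": 0.025},
  ],
)

```text
time_s: 18.1
tool_pos: [0.4603, -0.003, 0.0472]
orientation: [0.0, 0.704, 0.71, 0.001]
contact_force: [-1.5, -0.4, 6.1]
width: 0.0299
gripper_force: 25.0
```

apply_moves(
  series=[
    {"dp": [0,0,0.0005],"roll": 0,"hand": 0.045},
    {"dp": [0,0,0.0005],"roll": 0,"hand": 0.045},
    {"dp": [0,0,0.0005],"roll": 0,"hand": 0.045},
    {"dp": [0,0,-0.03],"roll": 0,"hand": 0.045},
    {"dp": [0,0,-0.08],"roll": 0,"hand": 0.05},
    {"dp": [0,0,-0.13],"roll": 0,"hand": 0.05},
    {"dp": [0,0,-0.18],"roll": 0,"hand": 0.05},
    {"dp": [0,0,-0.23],"roll": 0,"hand": 0.05},
    {"dp": [0,0,-0.28],"roll": 0,"hand": 0.05},
    {"dp": [0,-0.05,-0.29],"roll": 0,"hand": 0.05},
    {"dp": [0,-0.09,-0.29],"roll": 0,"hand": 0.05},
    {"dp": [0,-0.09,-0.29],"roll": 0,"hand": 0.05},
  ],
)

```text
time_s: 19.3
tool_pos: [0.3661, -0.004, 0.3364]
orientation: [-0.001, 0.703, 0.711, 0.001]
contact_force: [1.1, 0.3, 0.1]
width: 0.0501
gripper_force: 0.0
```

```bash
python3 arms.py
python3 - <<'E'
from h import *
W=np.load("last.npz")["W"];X,Y,Z=W[...,0],W[...,1],W[...,2]
h=(Z>.235)&(X>.48)&(X<.66)&(Y>.05)&(Y<.2)
n,L,st,ce=cv2.connectedComponentsWithStats(h.astype(np.uint8))
for i in range(1,n): 
    w=W[L==i];print(len(w),w.min(0).round(4),w.max(0).round(4),np.median(w,0).round(4))
w=W[h]
for x in np.arange(.53,.63,.01):
    q=w[abs(w[:,0]-x)<.005];print(x.round(3),len(q),q[:,1].min().round(4),q[:,1].max().round(4),q[:,2].max().round(4))
E
python3 g.py .586,.147,.33,90
```

```text
19.3 [ 0.3661 -0.004   0.3364] 0.61 0.050130119732723064
stock
nest
547 c [593.7  -4.4] [106.3  29.6] z 0.0416 yaw 0.1 pix [313. 225.]
558 c [527.4  -3.7] [ 30.1 107.6] z 0.0415 yaw 0.8 pix [313. 253.]
418 c [461.4  -3.3] [ 29.3 104.7] z 0.0415 yaw 7.1 pix [309. 281.]
227 [0.5502 0.1337 0.235 ] [0.6196 0.1519 0.2604] [0.5844 0.146  0.2557]
8 [0.4804 0.1286 0.2358] [0.4861 0.1342 0.237 ] [0.4832 0.1314 0.2366]
1 [0.4878 0.1285 0.2377] [0.4878 0.1285 0.2377] [0.4878 0.1285 0.2377]
now [ 0.3683 -0.0038  0.3366] yaw 0.6
.586,.147,.33,90 dp [0.1486, 0.2193, 0.0066] roll -89.41Traceback (most recent call last):
  File "<stdin>", line 9, in <module>
    return umr_minimum(a, axis, None, out, keepdims, initial, where)
ValueError: zero-size array to reduction operation minimum which has no identity
```

View pics/top_l.png

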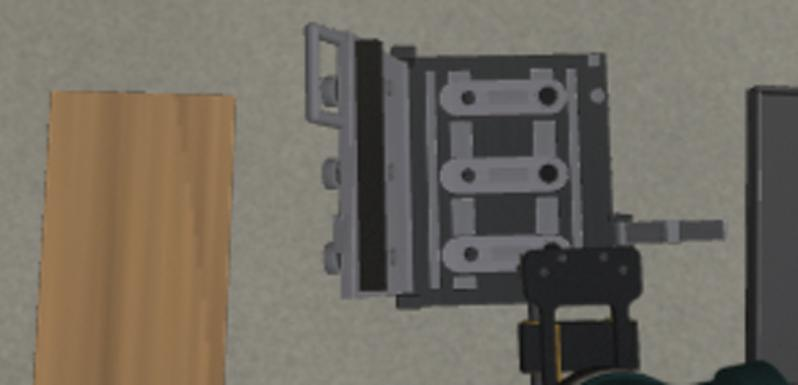

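apply_moves(
  series=[
    {"dp": [0.014,0.02,0],"roll": 8.2,"hand": 0.04},
    {"dp": [0.028,0.04,0],"roll": 16.4,"hand": 0.04},
    {"dp": [0.042,0.06,0],"roll": 24.6,"hand": 0.04},
    {"dp": [0.056,0.08,0],"roll": 32.8,"hand": 0.04},
    {"dp": [0.07,0.1,0],"roll": 41,"hand": 0.04},
    {"dp": [0.084,0.12,0],"roll": 49.2,"hand": 0.04},
    {"dp": [0.098,0.14,0],"roll": 57.4,"hand": 0.04},
    {"dp": [0.112,0.16,0],"roll": 65.6,"hand": 0.04},
    {"dp": [0.126,0.18,0],"roll": 73.8,"hand": 0.04},
    {"dp": [0.14,0.2,0],"roll": 82,"hand": 0.04},
    {"dp": [0.15,0.217,0],"roll": 90,"hand": 0.04},
    {"dp": [0.15,0.217,0],"roll": 90.1,"hand": 0.04},
  ],
)

```text
time_s: 20.55
tool_pos: [0.5872, 0.1499, 0.3342]
orientation: [0.001, 1.0, 0.004, -0.0]
contact_force: [-0.6, 0.8, -0.2]
width: 0.0397
gripper_force: 0.0
```

```bash
python3 - <<'E'
from h import *
for i in range(2):
    p,R,s=tool();print(s["time_s"],p.round(4),np.degrees(np.arctan2(R[1,0],R[0,0]))-90,np.round(s["joint_positions"],2));vision.camera("top")
# bar arc in jig frame -> world
for th in (1.85,1.7,1.55,1.4,1.25,1.1,.95,.8,.65,.5,.35,.2,.1,0):
    y=88-198*np.cos(th)+10*np.sin(th);z=65+198*np.sin(th)+10*np.cos(th);print(th,round(-.0040+y/1e3,4),round(z/1e3,4))
E
python3 g.py .585,.148,.258,-89.5
```

```text
20.55 [0.5872 0.1499 0.3342] -89.5255126609039 [-0.68  0.33  0.49  1.63 -0.16  1.23 -1.73]
20.6 [0.5861 0.1487 0.3344] -89.40986101097089 [-0.68  0.33  0.49  1.63 -0.16  1.23 -1.72]
1.85 0.1482 0.2526
1.7 0.1194 0.2601
1.55 0.0899 0.2632
1.4 0.0602 0.2618
1.25 0.0311 0.2561
1.1 0.0031 0.246
0.95 -0.023 0.2319
0.8 -0.0468 0.214
0.65 -0.0676 0.1928
0.5 -0.085 0.1687
0.35 -0.0986 0.1423
0.2 -0.1081 0.1141
0.1 -0.112 0.0947
0 -0.114 0.075
now [0.5855 0.148  0.3348] yaw -89.4
.585,.148,.258,-89.5 dp [-0.0005, -0.0, 0.0768] roll 0.08
```

apply_moves(
  series=[
    {"dp": [0,0,0.04],"roll": 0,"hand": 0.04},
    {"dp": [0,0,0.07],"roll": 0,"hand": 0.04},
    {"dp": [0,0,0.077],"roll": 0,"hand": 0.04},
    {"dp": [0,0,0.077],"roll": 0,"hand": 0.02},
    {"dp": [0,0,0.077],"roll": 0,"hand": 0.004},
    {"dp": [0,0,0.077],"roll": 0,"hand": 0.004},
    {"dp": [0,0,0.077],"roll": 0,"hand": 0.004},
    {"dp": [0,0,0.077],"roll": 0,"hand": 0.004},
  ],
  force=20,
)

```text
time_s: 21.45
tool_pos: [0.586, 0.1478, 0.2605]
orientation: [-0.0, 1.0, 0.004, 0.001]
contact_force: [-0.2, -1.5, 5.5]
width: 0.009
gripper_force: 20.0
```

apply_moves(
  series=[
    {"dp": [0,0.0288,-0.0075],"roll": 0,"hand": 0.004},
    {"dp": [0,0.0583,-0.0106],"roll": 0,"hand": 0.004},
    {"dp": [0,0.088,-0.0092],"roll": 0,"hand": 0.004},
    {"dp": [0,0.1171,-0.0035],"roll": 0,"hand": 0.004},
    {"dp": [0,0.1451,0.0066],"roll": 0,"hand": 0.004},
    {"dp": [0,0.1712,0.0207],"roll": 0,"hand": 0.004},
    {"dp": [0,0.195,0.0386],"roll": 0,"hand": 0.004},
    {"dp": [0,0.2158,0.0598],"roll": 0,"hand": 0.004},
    {"dp": [0,0.2158,0.0598],"roll": 0,"hand": 0.004},
  ],
)

```text
time_s: 22.35
tool_pos: [0.587, -0.0707, 0.1975]
orientation: [0.001, 1.0, 0.002, 0.0]
contact_force: [1.4, -1.5, -0.6]
width: 0.0091
gripper_force: 20.0
```

apply_moves(
  series=[
    {"dp": [0,0.0174,0.0241],"roll": 0,"hand": 0.004},
    {"dp": [0,0.031,0.0505],"roll": 0,"hand": 0.004},
    {"dp": [0,0.0405,0.0787],"roll": 0,"hand": 0.004},
    {"dp": [0,0.0444,0.0981],"roll": 0,"hand": 0.004},
    {"dp": [0,0.0464,0.111],"roll": 0,"hand": 0.004},
    {"dp": [0,0.0464,0.118],"roll": 0,"hand": 0.004},
    {"dp": [0,0.0464,0.119],"roll": 0,"hand": 0.004},
    {"dp": [0,0.0464,0.119],"roll": 0,"hand": 0.004},
  ],
)

```text
time_s: 23.15
tool_pos: [0.5878, -0.1144, 0.0821]
orientation: [0.0, 1.0, 0.004, 0.001]
contact_force: [-1.6, -1.4, 6.7]
width: 0.0093
gripper_force: 20.0
```

```bash
python3 v.py v2
```

```text
23.15 [ 0.5878 -0.1144  0.0821] -89.5498929789597 0.009342714274209999 [-1.55902646 -1.42896123  6.72416186]
```

View pics/v2s.png

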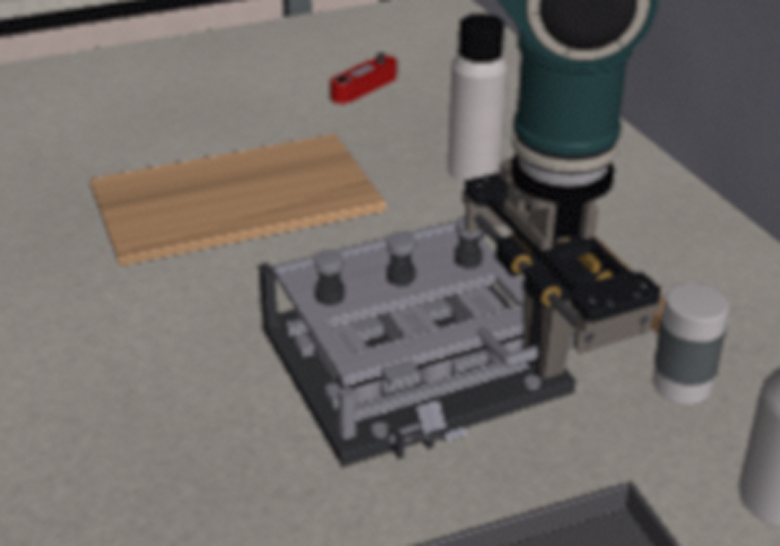

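apply_moves(
  series=[
    {"dp": [0,0,0],"roll": 0,"hand": 0.028},
    {"dp": [0,0,0],"roll": 0,"hand": 0.028},
    {"dp": [0,0,0],"roll": 0,"hand": 0.028},
    {"dp": [0,0,-0.03],"roll": 0,"hand": 0.028},
    {"dp": [0,0,-0.075],"roll": 0,"hand": 0.028},
    {"dp": [-0.035,0.035,-0.075],"roll": 0,"hand": 0.0},
    {"dp": [-0.07,0.07,-0.075],"roll": 0,"hand": 0.0},
    {"dp": [-0.111,0.113,-0.07],"roll": 0,"hand": 0.0},
    {"dp": [-0.111,0.113,-0.04],"roll": 0,"hand": 0.0},
    {"dp": [-0.111,0.113,0.0],"roll": 0,"hand": 0.0},
    {"dp": [-0.111,0.113,0.005],"roll": 0,"hand": 0.0},
    {"dp": [-0.111,0.113,0.005],"roll": 0,"hand": 0.0},
  ],
)

```text
time_s: 24.45
tool_pos: [0.4767, -0.2275, 0.0748]
orientation: [-0.0, 1.0, 0.004, -0.001]
contact_force: [-0.3, 0.7, 0.5]
width: 0.0002
gripper_force: 0.0
```

```bash
python3 v.py v3
python3 - <<'E'
from h import *
W=np.load("last.npz")["W"];X,Y,Z=W[...,0],W[...,1],W[...,2]
for x in (.45,.5,.55):
  for y in(-.06,-.02,.04,.07):
    m=(abs(X-x)<.006)&(abs(Y-y)<.006);print(x,y,np.nanmedian(Z[m]).round(4))
h=(Z>.1)&(Z<.125)&(Y<.08)&(Y>-.02)&(X<.64)&(X>.4)
n,L,st,ce=cv2.connectedComponentsWithStats(h.astype(np.uint8))
for i in range(1,n):
    w=W[L==i];print(len(w),((w.min(0)+w.max(0))/2).round(4),w.mean(0).round(4),w[:,2].max().round(4))
E
```

```text
24.45 [ 0.4767 -0.2275  0.0748] -89.54150511101454 0.00018211768268186783 [-0.27581596  0.73414403  0.46087044]
0.45 -0.06 0.07
0.45 -0.02 0.0424
0.45 0.04 0.0698
0.45 0.07 0.0691
0.5 -0.06 0.0697
0.5 -0.02 0.0162
0.5 0.04 0.0691
0.5 0.07 0.0691
0.55 -0.06 0.0696
0.55 -0.02 0.016
0.55 0.04 0.0693
0.55 0.07 0.0687
98 [0.5917 0.0258 0.1114] [0.5914 0.0259 0.1115] 0.117
102 [0.5256 0.0251 0.1102] [0.5259 0.0253 0.1111] 0.1157
104 [0.4608 0.0251 0.1103] [0.4605 0.0249 0.1113] 0.1163
```

View pics/v3s.png

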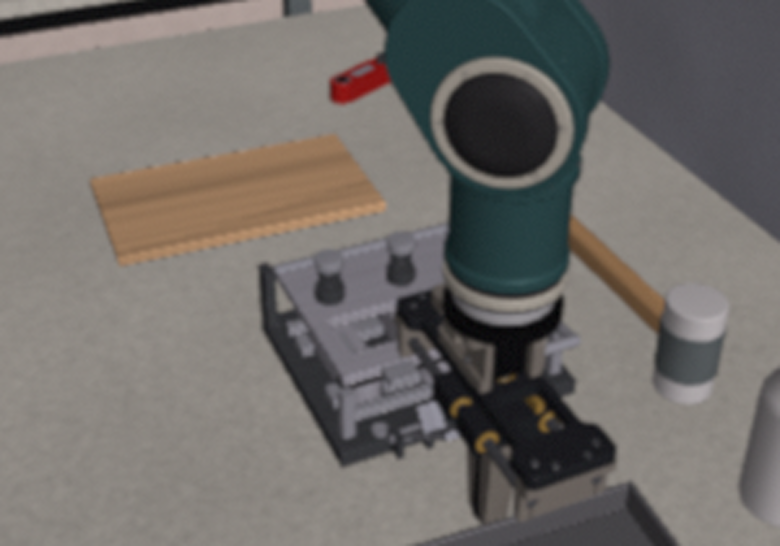

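apply_moves(
  series=[
    {"dp": [0,-0.02,0],"roll": 0,"hand": 0.0},
    {"dp": [0,-0.035,0],"roll": 0,"hand": 0.0},
    {"dp": [0,-0.047,0],"roll": 0,"hand": 0.0},
    {"dp": [0,-0.059,0],"roll": 0,"hand": 0.0},
    {"dp": [0,-0.07,0],"roll": 0,"hand": 0.0},
    {"dp": [0,-0.08,0],"roll": 0,"hand": 0.0},
    {"dp": [0,-0.09,0],"roll": 0,"hand": 0.0},
    {"dp": [0,-0.097,0],"roll": 0,"hand": 0.0},
    {"dp": [0,-0.1,0],"roll": 0,"hand": 0.0},
    {"dp": [0,-0.1,0],"roll": 0,"hand": 0.0},
  ],
)

```text
time_s: 25.55
tool_pos: [0.4762, -0.127, 0.0751]
orientation: [-0.0, 1.0, 0.004, -0.0]
contact_force: [-0.0, 0.2, -0.4]
width: 0.0003
gripper_force: 0.0
```

apply_moves(
  series=[
    {"dp": [0,0.03,0],"roll": 0,"hand": 0.0},
    {"dp": [0,0.04,-0.04],"roll": -8,"hand": 0.0},
    {"dp": [0,0.05,-0.09],"roll": -16,"hand": 0.0},
    {"dp": [0.02,0.05,-0.13],"roll": -24,"hand": 0.02},
    {"dp": [0.05,0.05,-0.15],"roll": -32,"hand": 0.04},
    {"dp": [0.08,0.05,-0.15],"roll": -40,"hand": 0.05},
    {"dp": [0.11,0.05,-0.15],"roll": -48,"hand": 0.05},
    {"dp": [0.14,0.05,-0.15],"roll": -56,"hand": 0.05},
    {"dp": [0.14,0.05,-0.15],"roll": -64,"hand": 0.05},
    {"dp": [0.14,0.05,-0.15],"roll": -72,"hand": 0.05},
    {"dp": [0.14,0.05,-0.15],"roll": -80,"hand": 0.05},
    {"dp": [0.14,0.05,-0.15],"roll": -88,"hand": 0.05},
  ],
)

```text
time_s: 26.75
tool_pos: [0.6162, -0.1766, 0.2244]
orientation: [-0.001, 0.715, 0.699, -0.0]
contact_force: [0.3, -0.6, 1.3]
width: 0.0501
gripper_force: 0.0
```

```bash
python3 v.py v4
python3 - <<'E'
from h import *
W=np.load("last.npz")["W"];X,Y,Z=W[...,0],W[...,1],W[...,2]
h=(Z>.03)&(Z<.13)&(Y<-.072)&(Y>-.2)&(abs(X-.4775)<.012);w=W[h]
print("hasp",h.sum());o=np.argsort(w[:,1]);print(w[o][::max(1,len(o)//20)].round(3))
h=(Z>.049)&(Z<.066)&(X>.67)&(X<.76)&(Y<.14)&(Y>-.09);w=W[h];f=np.polyfit(w[:,1],w[:,0],1);print("handle x=a*y+b",f,w[:,1].min(),w[:,1].max(),np.median(w[:,2]))
h=(Z>.085)&(Z<.105)&(X>.66)&(X<.78)&(Y<-.06)&(Y>-.18);w=W[h];print("head",w.min(0),w.max(0),w.mean(0),np.median(w[:,2]))
E
```

```text
26.75 [ 0.6162 -0.1766  0.2244] -1.2424378402173346 0.050068655876922996 [ 0.34030259 -0.62415466  1.32524442]
hasp 196
[[ 0.478 -0.108  0.114]
 [ 0.484 -0.106  0.115]
 [ 0.472 -0.104  0.112]
 [ 0.484 -0.103  0.076]
 [ 0.469 -0.102  0.119]
 [ 0.483 -0.102  0.102]
 [ 0.481 -0.101  0.082]
 [ 0.472 -0.1    0.078]
 [ 0.472 -0.098  0.077]
 [ 0.472 -0.095  0.077]
 [ 0.47  -0.093  0.077]
 [ 0.479 -0.091  0.078]
 [ 0.482 -0.089  0.075]
 [ 0.484 -0.087  0.075]
 [ 0.479 -0.085  0.076]
 [ 0.475 -0.084  0.079]
 [ 0.482 -0.082  0.078]
 [ 0.471 -0.081  0.069]
 [ 0.466 -0.079  0.067]
 [ 0.484 -0.077  0.069]
 [ 0.48  -0.075  0.067]
 [ 0.486 -0.073  0.068]]
handle x=a*y+b [-0.01606201  0.72141869] -0.08991961461627503 0.09640267455128682 0.05692205737081063
head [ 0.69916083 -0.15198918  0.08521812] [ 0.75074604 -0.10083155  0.09772595] [ 0.72385507 -0.12625976  0.09095727] 0.0910591040528321
```

View pics/v4s.png

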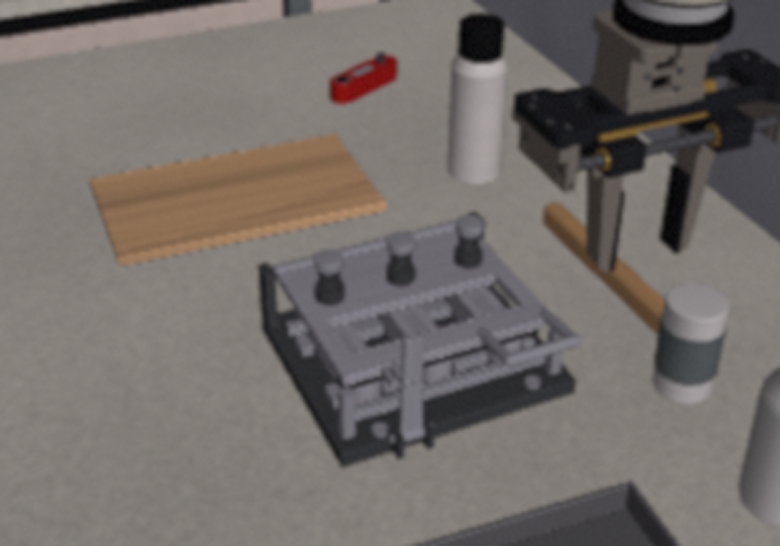

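```bash
python3 g.py .7226,-.076,.14,.8 .7226,-.076,.052,.8
```

```text
now [ 0.6162 -0.1768  0.2246] yaw -1.6
.7226,-.076,.14,.8 dp [0.1036, 0.1036, 0.0846] roll -2.36
.7226,-.076,.052,.8 dp [0.0, 0.0, 0.088] roll 0.0
```

apply_moves(
  series=[
    {"dp": [0.03,0.03,0],"roll": -1,"hand": 0.05},
    {"dp": [0.06,0.06,0],"roll": -2,"hand": 0.05},
    {"dp": [0.09,0.09,0.02],"roll": -2.4,"hand": 0.05},
    {"dp": [0.1035,0.1035,0.05],"roll": -2.4,"hand": 0.05},
    {"dp": [0.1035,0.1035,0.085],"roll": -2.4,"hand": 0.05},
    {"dp": [0.1035,0.1035,0.085],"roll": -2.4,"hand": 0.05},
    {"dp": [0.1035,0.1035,0.085],"roll": -2.4,"hand": 0.05},
  ],
)

```text
time_s: 27.55
tool_pos: [0.7225, -0.0768, 0.1399]
orientation: [-0.001, 0.703, 0.711, -0.001]
contact_force: [-1.4, 0.7, 1.8]
width: 0.0499
gripper_force: 0.0
```

```bash
python3 g.py .7226,-.076,.052,.8
```

```text
now [ 0.7225 -0.0768  0.1399] yaw 0.7
.7226,-.076,.052,.8 dp [0.0008, 0.0001, 0.0879] roll -0.11
```

apply_moves(
  series=[
    {"dp": [0,0,0.04],"roll": 0,"hand": 0.05},
    {"dp": [0,0,0.075],"roll": 0,"hand": 0.05},
    {"dp": [0,0,0.088],"roll": 0,"hand": 0.05},
    {"dp": [0,0,0.088],"roll": 0,"hand": 0.05},
    {"dp": [0,0,0.088],"roll": 0,"hand": 0.01},
    {"dp": [0,0,0.088],"roll": 0,"hand": 0.01},
    {"dp": [0,0,0.088],"roll": 0,"hand": 0.01},
    {"dp": [0,0,0.088],"roll": 0,"hand": 0.01},
    {"dp": [0,0,0.088],"roll": 0,"hand": 0.01},
  ],
  force=60,
)

```text
time_s: 28.45
tool_pos: [0.7235, -0.0761, 0.0536]
orientation: [0.0, 0.702, 0.712, 0.0]
contact_force: [-2.0, -0.0, 5.0]
width: 0.0195
gripper_force: 60.0
```

```bash
python3 g.py .7226,-.076,.052,.8;python3 g.py :.7226,-.076,.25,.8 .590,.0758,.25,.8
```

```text
now [ 0.7235 -0.0761  0.0536] yaw 0.8
.7226,-.076,.052,.8 dp [0.0001, -0.0009, 0.0016] roll 0.04
.590,.0758,.25,.8 dp [0.1536, -0.1305, -0.0] roll 0.0
```

apply_moves(
  series=[
    {"dp": [0,0,-0.02],"roll": 0,"hand": 0.01},
    {"dp": [0,0,-0.06],"roll": 0,"hand": 0.01},
    {"dp": [0,0,-0.1],"roll": 0,"hand": 0.01},
    {"dp": [0,0,-0.14],"roll": 0,"hand": 0.01},
    {"dp": [0.03,-0.026,-0.15],"roll": 0,"hand": 0.01},
    {"dp": [0.06,-0.052,-0.15],"roll": 0,"hand": 0.01},
    {"dp": [0.09,-0.078,-0.15],"roll": 0,"hand": 0.01},
    {"dp": [0.12,-0.104,-0.15],"roll": 0,"hand": 0.01},
    {"dp": [0.15,-0.127,-0.15],"roll": 0,"hand": 0.01},
    {"dp": [0.1538,-0.1304,-0.15],"roll": 0,"hand": 0.01},
    {"dp": [0.1538,-0.1304,-0.15],"roll": 0,"hand": 0.01},
    {"dp": [0.1538,-0.1304,-0.15],"roll": 0,"hand": 0.01},
  ],
)

```text
time_s: 29.65
tool_pos: [0.591, 0.0744, 0.2028]
orientation: [0.001, 0.702, 0.712, 0.0]
contact_force: [-0.4, -0.4, -4.1]
width: 0.0195
gripper_force: 60.0
```

```bash
python3 v.py v5
python3 - <<'E'
from h import *
W=np.load("last.npz")["W"];X,Y,Z=W[...,0],W[...,1],W[...,2]
h=(Z>.22)&(Z<.262)&(X>.55)&(X<.64)&(Y<.02)&(Y>-.02);w=W[h];print("head vis",w.min(0),w.max(0),len(w))
q=np.polyfit(w[:,1],w[:,2],1);print("tilt slope dz/dy",q[0],np.median(w[:,2]))
for i in range(4): print(np.array(bot.observe()["tool_pos"]).round(4)); vision.camera("top")
E
```

```text
29.65 [0.591  0.0744 0.2028] 0.7652518490968845 0.019507473853927232 [-0.42455054 -0.43805329 -4.09502547]Traceback (most recent call last):
  File "<stdin>", line 3, in <module>
    return umr_minimum(a, axis, None, out, keepdims, initial, where)
ValueError: zero-size array to reduction operation minimum which has no identity
```

View pics/v5s.png

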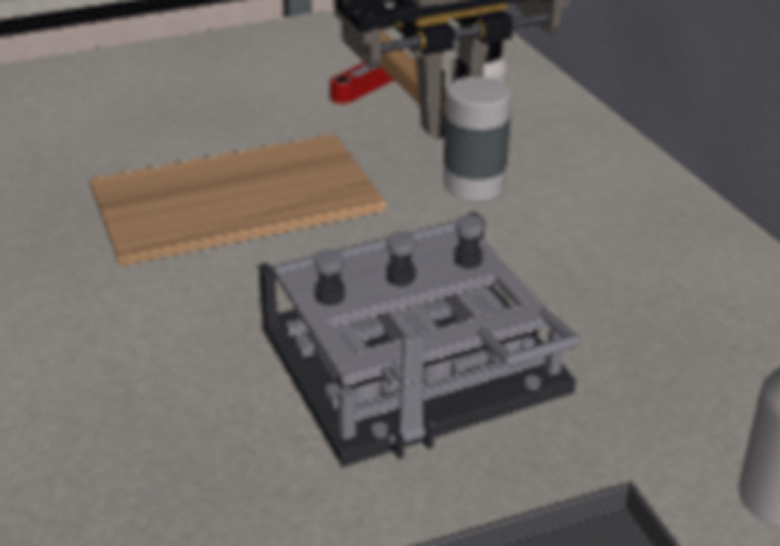

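apply_moves(
  series=[
    {"dp": [0,0,0.01],"roll": 0,"hand": 0.01},
    {"dp": [0,0,0.03],"roll": 0,"hand": 0.01},
    {"dp": [0,0,0.053],"roll": 0,"hand": 0.01},
    {"dp": [0,0,0.053],"roll": 0,"hand": 0.01},
    {"dp": [0,0,0.053],"roll": 0,"hand": 0.01},
  ],
)

```text
time_s: 30.25
tool_pos: [0.5911, 0.0758, 0.149]
orientation: [0.0, 0.702, 0.712, 0.0]
contact_force: [1.0, 2.0, -1.2]
width: 0.0197
gripper_force: 60.0
```

apply_moves(
  series=[
    {"dp": [0,0,-0.02],"roll": 0,"hand": 0.01},
    {"dp": [0,0,-0.053],"roll": 0,"hand": 0.01},
    {"dp": [0,0,-0.053],"roll": 0,"hand": 0.01},
  ],
)

```text
time_s: 30.55
tool_pos: [0.593, 0.075, 0.2058]
orientation: [0.002, 0.702, 0.712, 0.003]
contact_force: [1.1, -0.9, -3.9]
width: 0.0192
gripper_force: 60.0
```

```bash
python3 v.py v6
```

```text
30.55 [0.593  0.075  0.2058] 0.7540287083268282 0.019153652291775194 [ 1.11486955 -0.94797391 -3.92673389]
```

View pics/v6s.png

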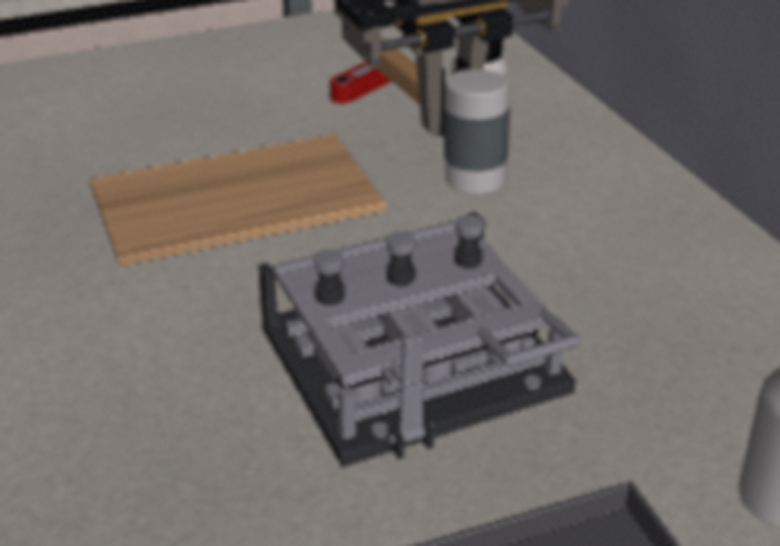

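apply_moves(
  series=[
    {"dp": [0,0,0.01],"roll": 0,"hand": 0.01},
    {"dp": [0,0,0.03],"roll": 0,"hand": 0.01},
    {"dp": [0,0,0.055],"roll": 0,"hand": 0.01},
    {"dp": [0,0,0.0555],"roll": 0,"hand": 0.01},
    {"dp": [0,0,0.0555],"roll": 0,"hand": 0.01},
  ],
)

```text
time_s: 31.15
tool_pos: [0.5896, 0.0764, 0.1449]
orientation: [-0.001, 0.702, 0.713, -0.001]
contact_force: [0.7, 1.6, -0.2]
width: 0.0196
gripper_force: 60.0
```

Run:
```python
from h import *
for i in range(3):
    s=bot.observe();print(np.round(s["tool_pos"],4),np.round(s["contact_force"],2));c=vision.camera("side")
W=world(c);X,Y,Z=W[...,0],W[...,1],W[...,2]
h=(abs(X-.592)<.05)&(abs(Y-.026)<.05)&(Z>.16)&(Z<.21);w=W[h];print(len(w),np.histogram(w[:,2],bins=12))
```

```text
[0.5896 0.0764 0.1449] [ 0.74  1.56 -0.23]
[0.5896 0.0761 0.1453] [-0.19  2.69 -1.53]
[0.5897 0.0759 0.1457] [-0.66  2.34 -2.13]
741 (array([ 54,  56,  60,  61,  50,  66,  70, 122, 150,  26,  14,  12]), array([0.16008429, 0.16423116, 0.16837804, 0.17252491, 0.17667178,
       0.18081866, 0.18496553, 0.1891124 , 0.19325927, 0.19740615,
       0.20155302, 0.20569989, 0.20984677]))
```

```bash
cat > hd.py <<'E'
from h import *
def head(zlo,zhi,x0,y0):
    s=bot.observe();print(np.round(s["tool_pos"],4),np.round(s["contact_force"],2))
    for n in("side","top"):
        c=vision.camera(n);W=world(c);Z=W[...,2];h=(abs(W[...,0]-x0)<.035)&(abs(W[...,1]-y0)<.035)&(Z>zlo)&(Z<zhi);w=W[h]
        if len(w)<20: print(n,len(w));continue
        A=np.c_[w[:,:2]-[x0,y0],np.ones(len(w))];k=np.ones(len(w),bool)
        for _ in range(15):
            f=np.linalg.lstsq(A[k],w[k,2],rcond=None)[0];r=w[:,2]-A@f;k=abs(r)<.004
        print(n,len(w),k.sum(),"slopes",f.round(3),"mean",w[k].mean(0).round(4))
if __name__=="__main__":
    import sys;head(*map(float,sys.argv[1:]))
E
python3 hd.py .186 .205 .591 .026
```

```text
[0.5898 0.0758 0.146 ] [-0.08  1.67 -0.89]
side 259 211 slopes [ 0.021 -0.074  0.194] mean [0.586  0.0273 0.1939]
top 0
```

Run:
```python
from h import *
c=vision.camera("side");cv2.imwrite("pics/v7.png",cv2.resize(c["img"][130:270,200:400],None,fx=4,fy=4,interpolation=2))
```

```text
(no output)
```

View pics/v7.png

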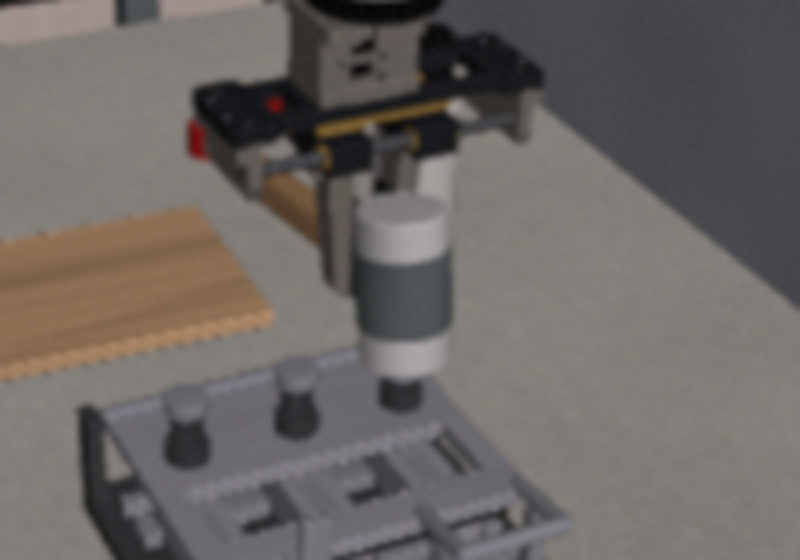

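Run:
```python
from h import *
for n in("side0","top0"):
    W=np.load(n+".npz")["W"];Z=W[...,2];h=(abs(W[...,0]-.7245)<.035)&(abs(W[...,1]+.126)<.035)&(Z>.084)&(Z<.103);w=W[h]
    A=np.c_[w[:,:2]-[.7245,-.126],np.ones(len(w))];k=np.ones(len(w),bool)
    for _ in range(15):
        f=np.linalg.lstsq(A[k],w[k,2],rcond=None)[0];r=w[:,2]-A@f;k=abs(r)<.004
    print(n,len(w),k.sum(),f.round(3),w[k].mean(0))
```

```text
side0 342 305 [0.028 0.028 0.093] [ 0.7198647  -0.13092129  0.09247414]
top0 393 375 [ 0.015 -0.011  0.091] [ 0.72440955 -0.12665182  0.09102868]
```

apply_moves(
  series=[
    {"dp": [0,0,-0.03],"roll": 0,"hand": 0.01},
    {"dp": [0,0,-0.065],"roll": 0,"hand": 0.01},
    {"dp": [0,0,-0.065],"roll": 0,"hand": 0.01},
    {"dp": [0,0,-0.065],"roll": 0,"hand": 0.01},
    {"dp": [0,0,-0.045],"roll": 0,"hand": 0.01},
    {"dp": [0,0,0.003],"roll": 0,"hand": 0.01},
    {"dp": [0,0,0.003],"roll": 0,"hand": 0.01},
    {"dp": [0,0,0.003],"roll": 0,"hand": 0.01},
    {"dp": [0,0,0.003],"roll": 0,"hand": 0.01},
  ],
)

```text
time_s: 32.35
tool_pos: [0.5899, 0.0754, 0.1436]
orientation: [-0.0, 0.702, 0.712, -0.001]
contact_force: [-1.0, 0.7, -2.3]
width: 0.0196
gripper_force: 60.0
```

```bash
python3 hd.py .182 .205 .591 .026
```

```text
[0.5899 0.0754 0.1436] [-1.03  0.67 -2.26]
side 333 180 slopes [ 0.042 -0.17   0.2  ] mean [0.5852 0.0325 0.1989]
top 0
```

apply_moves(
  series=[
    {"dp": [0,0,-0.03],"roll": 0,"hand": 0.01},
    {"dp": [0,0,-0.07],"roll": 0,"hand": 0.01},
    {"dp": [-0.03,0.025,-0.07],"roll": 0,"hand": 0.01},
    {"dp": [-0.07,0.06,-0.07],"roll": 0,"hand": 0.01},
    {"dp": [-0.11,0.09,-0.07],"roll": 0,"hand": 0.01},
    {"dp": [-0.1538,0.1304,-0.07],"roll": 0,"hand": 0.01},
    {"dp": [-0.1538,0.1304,-0.03],"roll": 0,"hand": 0.01},
    {"dp": [-0.1538,0.1304,0.01],"roll": 0,"hand": 0.01},
    {"dp": [-0.1538,0.1304,0.05],"roll": 0,"hand": 0.01},
    {"dp": [-0.1538,0.1304,0.06],"roll": 0,"hand": 0.01},
    {"dp": [-0.1538,0.1304,0.06],"roll": 0,"hand": 0.01},
  ],
)

```text
time_s: 33.55
tool_pos: [0.7218, -0.0763, 0.0821]
orientation: [-0.001, 0.702, 0.712, -0.001]
contact_force: [0.6, -0.2, -4.3]
width: 0.0196
gripper_force: 60.0
```

```bash
python3 hd.py .095 .15 .7245 -.127; python3 v.py v8; python3 -c "
import cv2;from h import *
c=vision.camera('side');cv2.imwrite('pics/v8b.png',cv2.resize(c['img'][130:330,280:480],None,fx=3,fy=3,interpolation=2))"
```

```text
[ 0.7218 -0.0763  0.0821] [ 0.63 -0.22 -4.29]
side 683 159 slopes [0.349 0.5   0.129] mean [ 0.7124 -0.1269  0.1249]
top 0
33.65 [ 0.7246 -0.0764  0.0862] 0.8404693964413497 0.01963593669421052 [-0.30954442  0.08770708 -4.89140056]
```

View pics/v8b.png

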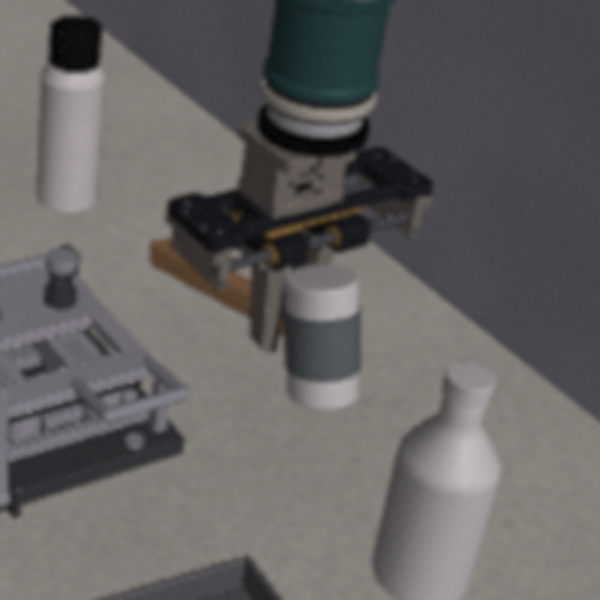

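apply_moves(
  series=[
    {"dp": [0,0,0.012],"roll": 0,"hand": 0.01},
    {"dp": [0,0,0.02],"roll": 0,"hand": 0.01},
    {"dp": [0,0,0.026],"roll": 0,"hand": 0.01},
    {"dp": [0,0,0.03],"roll": 0,"hand": 0.01},
    {"dp": [0,0,0.03],"roll": 0,"hand": 0.01},
  ],
)

```text
time_s: 34.3
tool_pos: [0.7229, -0.0768, 0.0534]
orientation: [-0.0, 0.702, 0.712, -0.0]
contact_force: [0.3, -1.4, -0.9]
width: 0.0201
gripper_force: 60.0
```

apply_moves(
  series=[
    {"dp": [0,0,0],"roll": 0,"hand": 0.018},
    {"dp": [0,0,0],"roll": 0,"hand": 0.02},
    {"dp": [0,0,0],"roll": 0,"hand": 0.03},
    {"dp": [0,0,0],"roll": 0,"hand": 0.05},
    {"dp": [0,0,0],"roll": 0,"hand": 0.05},
    {"dp": [0,0,-0.04],"roll": 0,"hand": 0.05},
    {"dp": [0,0,-0.09],"roll": 0,"hand": 0.05},
    {"dp": [0.05,0,-0.09],"roll": 0,"hand": 0.05},
    {"dp": [0.09,0,-0.09],"roll": 0,"hand": 0.05},
    {"dp": [0.09,0,-0.09],"roll": 0,"hand": 0.05},
  ],
)

```text
time_s: 35.3
tool_pos: [0.7218, 0.0239, 0.1445]
orientation: [-0.002, 0.698, 0.716, 0.003]
contact_force: [0.1, 0.7, -0.1]
width: 0.0502
gripper_force: 0.0
```

```bash
cat > mal.py <<'E'
from h import *
c=vision.camera("top");W=world(c);X,Y,Z=W[...,0],W[...,1],W[...,2]
h=(Z>.085)&(Z<.1)&(X>.66)&(X<.78)&(Y<-.06)&(Y>-.19);w=W[h];print("head",w.min(0).round(4),w.max(0).round(4),w.mean(0).round(4))
h=(Z>.045)&(Z<.066)&(X>.67)&(X<.77)&(Y<.14)&(Y>-.09);w=W[h];print("handle x=a*y+b",np.polyfit(w[:,1],w[:,0],1),w[:,1].min(),w[:,1].max(),"z slope",np.polyfit(w[:,1],w[:,2],1))
E
python3 mal.py; python3 g.py .7226,-.086,.052,.8
```

```text
head [ 0.6994 -0.1508  0.0856] [ 0.7502 -0.1068  0.0979] [ 0.7246 -0.1283  0.0916]
handle x=a*y+b [-0.02429888  0.72152139] 0.04447933541507862 0.09641165537693296 z slope [-0.00818493  0.05354509]
now [0.7217 0.0193 0.1442] yaw 1.2
.7226,-.086,.052,.8 dp [-0.1053, -0.0014, 0.0922] roll 0.43
```

apply_moves(
  series=[
    {"dp": [-0.05,0,0],"roll": 0,"hand": 0.05},
    {"dp": [-0.1,0.001,0],"roll": 0,"hand": 0.05},
    {"dp": [-0.1,0.001,0.04],"roll": 0,"hand": 0.05},
    {"dp": [-0.1,0.001,0.08],"roll": 0,"hand": 0.05},
    {"dp": [-0.1,0.001,0.09],"roll": 0,"hand": 0.05},
    {"dp": [-0.1,0.001,0.09],"roll": 0,"hand": 0.05},
    {"dp": [-0.1,0.001,0.09],"roll": 0,"hand": 0.01},
    {"dp": [-0.1,0.001,0.09],"roll": 0,"hand": 0.01},
    {"dp": [-0.1,0.001,0.09],"roll": 0,"hand": 0.01},
    {"dp": [-0.1,0.001,0.09],"roll": 0,"hand": 0.01},
    {"dp": [-0.1,0.001,0.09],"roll": 0,"hand": 0.01},
  ],
  force=60,
)

```text
time_s: 36.45
tool_pos: [0.7246, -0.0859, 0.0552]
orientation: [0.0, 0.702, 0.712, 0.0]
contact_force: [-2.5, 0.2, 5.6]
width: 0.0197
gripper_force: 59.9
```

```bash
python3 g.py .589,.050,.19,.8; python3 g.py :.7226,-.087,.19,.8 .5242,.051,.19,.8
```

```text
now [ 0.7246 -0.0859  0.0552] yaw 0.9
.589,.050,.19,.8 dp [0.1379, -0.1336, -0.1348] roll 0.05
.5242,.051,.19,.8 dp [0.1408, -0.1965, -0.0] roll 0.0
```

apply_moves(
  series=[
    {"dp": [0,0,-0.03],"roll": 0,"hand": 0.01},
    {"dp": [0,0,-0.08],"roll": 0,"hand": 0.01},
    {"dp": [0,0,-0.13],"roll": 0,"hand": 0.01},
    {"dp": [0,0,-0.15],"roll": 0,"hand": 0.01},
    {"dp": [0.028,-0.039,-0.15],"roll": 0,"hand": 0.01},
    {"dp": [0.056,-0.078,-0.15],"roll": 0,"hand": 0.01},
    {"dp": [0.084,-0.117,-0.15],"roll": 0,"hand": 0.01},
    {"dp": [0.112,-0.156,-0.15],"roll": 0,"hand": 0.01},
    {"dp": [0.142,-0.1966,-0.15],"roll": 0,"hand": 0.01},
    {"dp": [0.142,-0.1966,-0.15],"roll": 0,"hand": 0.01},
    {"dp": [0.142,-0.1966,-0.15],"roll": 0,"hand": 0.01},
  ],
)

```text
time_s: 37.55
tool_pos: [0.5246, 0.0539, 0.2037]
orientation: [-0.0, 0.701, 0.713, 0.0]
contact_force: [1.1, -0.6, -3.9]
width: 0.0196
gripper_force: 59.9
```

```bash
python3 hd.py .225 .26 .525 .013; python3 g.py .525,.0535,.2,.8
```

```text
[0.5246 0.0539 0.2037] [ 1.08 -0.6  -3.86]
side 591 333 slopes [0.023 0.017 0.241] mean [0.5217 0.0132 0.2407]
top 0
now [0.5262 0.0523 0.2038] yaw 0.8
.525,.0535,.2,.8 dp [0.0012, -0.0012, 0.0038] roll -0.01
```

apply_moves(
  series=[
    {"dp": [0,0,0.01],"roll": 0,"hand": 0.01},
    {"dp": [0,0,0.052],"roll": 0,"hand": 0.01},
    {"dp": [0,0,0.052],"roll": 0,"hand": 0.01},
    {"dp": [0,0,0.052],"roll": 0,"hand": 0.01},
  ],
)

```text
time_s: 38.05
tool_pos: [0.5266, 0.0523, 0.1511]
orientation: [0.0, 0.702, 0.712, -0.0]
contact_force: [1.4, 0.5, -0.4]
width: 0.0197
gripper_force: 60.0
```

```bash
python3 hd.py .175 .205 .525 .013
```

```text
[0.5266 0.0523 0.1511] [ 1.45  0.48 -0.36]
side 556 317 slopes [ 0.019 -0.016  0.193] mean [0.5236 0.0141 0.1928]
top 0
```

apply_moves(
  series=[
    {"dp": [0,0,-0.03],"roll": 0,"hand": 0.01},
    {"dp": [0,0,-0.05],"roll": 0,"hand": 0.01},
    {"dp": [0,0,-0.05],"roll": 0,"hand": 0.01},
    {"dp": [0,0,-0.04],"roll": 0,"hand": 0.01},
    {"dp": [0,0,0.004],"roll": 0,"hand": 0.01},
    {"dp": [0,0,0.004],"roll": 0,"hand": 0.01},
    {"dp": [0,0,0.004],"roll": 0,"hand": 0.01},
    {"dp": [0,0,0.004],"roll": 0,"hand": 0.01},
  ],
)

```text
time_s: 38.95
tool_pos: [0.5246, 0.0529, 0.1467]
orientation: [-0.001, 0.702, 0.712, -0.001]
contact_force: [0.2, 1.1, -1.2]
width: 0.0195
gripper_force: 60.0
```

```bash
python3 hd.py .175 .205 .525 .013
```

```text
[0.5246 0.0529 0.1467] [ 0.25  1.07 -1.17]
side 525 292 slopes [ 0.026 -0.022  0.195] mean [0.5208 0.0163 0.1948]
top 0
```

```bash
cat > z.py <<'E'
from h import *
import sys
x0,y0=map(float,sys.argv[1:3])
p,R,s=tool();print(p.round(4),np.round(s["contact_force"],1))
W=world(vision.camera("side"));X,Y,Z=W[...,0],W[...,1],W[...,2]
for n,x in(("d1",.4607),("d2",.5258),("d3",.5915)):
    m=(abs(X-x)<.009)&(abs(Y-.025)<.009)&(Z>.08)&(Z<.13);print(n,"top z",np.percentile(Z[m],[50,80,95]).round(4) if m.sum() else None,m.sum())
m=(abs(X-.55)<.06)&(abs(Y+.004)<.05)&(Z>.06)&(Z<.08);print("leaf",np.median(Z[m]))
cam=np.load("side0.npz");C=-cam["R"].T@cam["t"]
m=(np.hypot(X-x0,Y-y0)<.032)&(Z>.085)&(Z<.21)&(Y<y0+.01)
w=W[m];print("mallet pts",len(w),"z pct",np.percentile(w[:,2],[.5,1,2,5,95,98,99.5]).round(4))
r=np.array([[z,w[(abs(w[:,2]-z)<.004)][:,1].min(),np.median(w[(abs(w[:,2]-z)<.004)][:,0])] for z in np.arange(.105,.195,.01)]);print(r.round(4).tolist())
E
python3 z.py .5247 .0125
```

```text
[0.5246 0.0529 0.1472] [-0.8  1.2 -2. ]
d1 top z [0.1112 0.1129 0.1137] 64
d2 top z [0.083  0.0839 0.0852] 7
d3 top z [0.1029 0.1126 0.1134] 70
leaf 0.07054150828494886
mallet pts 1041 z pct [0.1068 0.1081 0.1094 0.1125 0.1966 0.1972 0.1982]
[[0.105, -0.0161, 0.5088], [0.115, -0.0163, 0.5112], [0.125, -0.0157, 0.512], [0.135, -0.017, 0.5146], [0.145, -0.0156, 0.5144], [0.155, -0.0146, 0.5117], [0.165, -0.0147, 0.5129], [0.175, -0.014, 0.5151], [0.185, -0.0107, 0.5134]]
```

apply_moves(
  series=[
    {"dp": [0,0,-0.02],"roll": 0,"hand": 0.01},
    {"dp": [0,0,-0.04],"roll": 0,"hand": 0.01},
    {"dp": [0,0,-0.04],"roll": 0,"hand": 0.01},
    {"dp": [0,0,-0.04],"roll": 0,"hand": 0.01},
    {"dp": [0,0,-0.04],"roll": 0,"hand": 0.01},
  ],
)

```text
time_s: 39.6
tool_pos: [0.5244, 0.0527, 0.1866]
orientation: [-0.001, 0.702, 0.712, -0.001]
contact_force: [0.1, -0.8, -4.8]
width: 0.0194
gripper_force: 60.0
```

```bash
python3 hd.py .215 .25 .525 .013;python3 hd.py .215 .25 .525 .013; python3 z.py .5247 .0125
```

```text
[0.5244 0.0527 0.1866] [ 0.15 -0.79 -4.8 ]
side 561 295 slopes [ 0.028 -0.02   0.235] mean [0.5211 0.0168 0.2347]
top 0
[0.5247 0.0528 0.1866] [ 0.05  0.76 -4.01]
side 563 294 slopes [ 0.032 -0.029  0.235] mean [0.5213 0.0168 0.2347]
top 0
[0.525  0.0529 0.187 ] [-0.8 -1.1 -4.5]
d1 top z [0.1108 0.1127 0.1135] 70
d2 top z [0.109  0.1128 0.1141] 68
d3 top z [0.0993 0.1129 0.1143] 67
leaf 0.07053746749657691
mallet pts 769 z pct [0.0868 0.0877 0.0911 0.103  0.2067 0.2084 0.2091]Traceback (most recent call last):
  File "z.py", line 12, in <module>
    r=np.array([[z,w[(abs(w[:,2]-z)<.004)][:,1].min(),np.median(w[(abs(w[:,2]-z)<.004)][:,0])] for z in np.arange(.105,.195,.01)]);print(r.round(4).tolist())
                   ~~~~~~~~~~~~~~~~~~~~~~~~~~~~~~~~^^
    return umr_minimum(a, axis, None, out, keepdims, initial, where)
ValueError: zero-size array to reduction operation minimum which has no identity
```

apply_moves(
  series=[
    {"dp": [0,0,0.02],"roll": 0,"hand": 0.01},
    {"dp": [0,0,0.03],"roll": 0,"hand": 0.01},
    {"dp": [0,0,0.034],"roll": 0,"hand": 0.01},
    {"dp": [0,0,0.036],"roll": 0,"hand": 0.01},
    {"dp": [0,0,0.036],"roll": 0,"hand": 0.01},
  ],
)

```text
time_s: 40.35
tool_pos: [0.5255, 0.0529, 0.1519]
orientation: [-0.0, 0.702, 0.712, -0.0]
contact_force: [-2.3, -0.9, -3.2]
width: 0.0196
gripper_force: 60.0
```

apply_moves(
  series=[
    {"dp": [0,0,0.001],"roll": 0,"hand": 0.01},
    {"dp": [0,0,0.002],"roll": 0,"hand": 0.01},
    {"dp": [0,0,0.002],"roll": 0,"hand": 0.01},
  ],
)

```text
time_s: 40.65
tool_pos: [0.5258, 0.0529, 0.1501]
orientation: [0.0, 0.702, 0.712, 0.0]
contact_force: [0.2, -0.7, -2.2]
width: 0.02
gripper_force: 60.0
```

apply_moves(
  series=[
    {"dp": [0,0,0.001],"roll": 0,"hand": 0.01},
    {"dp": [0,0,0.002],"roll": 0,"hand": 0.01},
    {"dp": [0,0,0.002],"roll": 0,"hand": 0.01},
  ],
)

```text
time_s: 40.95
tool_pos: [0.5258, 0.053, 0.1479]
orientation: [0.0, 0.702, 0.712, 0.0]
contact_force: [-0.3, 0.0, -2.1]
width: 0.0194
gripper_force: 60.0
```

apply_moves(
  series=[
    {"dp": [0,0,0.001],"roll": 0,"hand": 0.01},
    {"dp": [0,0,0.002],"roll": 0,"hand": 0.01},
    {"dp": [0,0,0.002],"roll": 0,"hand": 0.01},
  ],
)

```text
time_s: 41.25
tool_pos: [0.5258, 0.053, 0.1458]
orientation: [0.0, 0.702, 0.712, 0.0]
contact_force: [0.4, -0.1, -0.8]
width: 0.0195
gripper_force: 60.0
```

apply_moves(
  series=[
    {"dp": [0,0,0.001],"roll": 0,"hand": 0.01},
    {"dp": [0,0,0.002],"roll": 0,"hand": 0.01},
    {"dp": [0,0,0.002],"roll": 0,"hand": 0.01},
  ],
)

```text
time_s: 41.55
tool_pos: [0.5258, 0.053, 0.1441]
orientation: [0.0, 0.702, 0.712, 0.0]
contact_force: [0.5, 1.4, 1.7]
width: 0.0195
gripper_force: 60.0
```

apply_moves(
  series=[
    {"dp": [0,0,0.001],"roll": 0,"hand": 0.01},
    {"dp": [0,0,0.002],"roll": 0,"hand": 0.01},
    {"dp": [0,0,0.002],"roll": 0,"hand": 0.01},
  ],
)

```text
time_s: 41.85
tool_pos: [0.5261, 0.0532, 0.1438]
orientation: [0.0, 0.702, 0.712, 0.001]
contact_force: [-4.3, -1.0, 16.0]
width: 0.0197
gripper_force: 60.0
```

```bash
python3 hd.py .175 .205 .525 .013
```

```text
[0.5261 0.0532 0.1438] [-4.32 -0.98 15.99]
side 497 292 slopes [ 0.039 -0.034  0.192] mean [0.522  0.0173 0.1921]
top 0
```

apply_moves(
  series=[
    {"dp": [0,0,-0.02],"roll": 0,"hand": 0.01},
    {"dp": [0,0,-0.05],"roll": 0,"hand": 0.01},
    {"dp": [0,-0.02,-0.05],"roll": 0,"hand": 0.01},
    {"dp": [0,-0.045,-0.05],"roll": 0,"hand": 0.01},
    {"dp": [0.0007,-0.0651,-0.05],"roll": 0,"hand": 0.01},
    {"dp": [0.0007,-0.0651,-0.05],"roll": 0,"hand": 0.01},
    {"dp": [0.0007,-0.0651,-0.05],"roll": 0,"hand": 0.01},
    {"dp": [0.0007,-0.0651,-0.042],"roll": 0,"hand": 0.01},
    {"dp": [0.0007,-0.0651,-0.004],"roll": 0,"hand": 0.01},
    {"dp": [0.0007,-0.0651,-0.004],"roll": 0,"hand": 0.01},
    {"dp": [0.0007,-0.0651,-0.004],"roll": 0,"hand": 0.01},
  ],
)

```text
time_s: 43.05
tool_pos: [0.4615, 0.0528, 0.1453]
orientation: [0.0, 0.702, 0.712, 0.0]
contact_force: [1.7, 0.9, -1.2]
width: 0.0196
gripper_force: 60.0
```

```bash
python3 hd.py .175 .205 .46 .013
```

```text
[0.4615 0.0528 0.1453] [ 1.66  0.89 -1.25]
side 552 307 slopes [ 0.016 -0.05   0.194] mean [0.4585 0.017  0.1942]
top 0
```

Now press slowly to confirm the hard stop.

apply_moves(
  series=[
    {"dp": [0,0,0.001],"roll": 0,"hand": 0.01},
    {"dp": [0,0,0.002],"roll": 0,"hand": 0.01},
    {"dp": [0,0,0.002],"roll": 0,"hand": 0.01},
  ],
)

```text
time_s: 43.45
tool_pos: [0.4606, 0.0527, 0.144]
orientation: [0.0, 0.702, 0.712, 0.0]
contact_force: [1.1, 0.1, -0.4]
width: 0.0195
gripper_force: 60.0
```

apply_moves(
  series=[
    {"dp": [0,0,0.001],"roll": 0,"hand": 0.01},
    {"dp": [0,0,0.0015],"roll": 0,"hand": 0.01},
    {"dp": [0,0,0.0015],"roll": 0,"hand": 0.01},
  ],
)

```text
time_s: 43.75
tool_pos: [0.4608, 0.0528, 0.1431]
orientation: [0.0, 0.702, 0.712, 0.0]
contact_force: [-0.8, 0.2, 6.8]
width: 0.0196
gripper_force: 60.0
```

apply_moves(
  series=[
    {"dp": [0,0,0.001],"roll": 0,"hand": 0.01},
    {"dp": [0,0,0.0015],"roll": 0,"hand": 0.01},
    {"dp": [0,0,0.0015],"roll": 0,"hand": 0.01},
  ],
)

```text
time_s: 44.05
tool_pos: [0.4609, 0.053, 0.1428]
orientation: [0.0, 0.702, 0.712, 0.001]
contact_force: [-4.2, 1.0, 17.8]
width: 0.0193
gripper_force: 60.0
```

```bash
python3 hd.py .175 .205 .46 .013
```

```text
[0.4609 0.053  0.1428] [-4.25  1.01 17.83]
side 519 307 slopes [ 0.012 -0.049  0.192] mean [0.4581 0.0174 0.1921]
top 0
```

apply_moves(
  series=[
    {"dp": [0,0,-0.025],"roll": 0,"hand": 0.01},
    {"dp": [0,0,-0.05],"roll": 0,"hand": 0.01},
    {"dp": [0,0.04,-0.05],"roll": 0,"hand": 0.01},
    {"dp": [0,0.085,-0.05],"roll": 0,"hand": 0.01},
    {"dp": [-0.001,0.131,-0.05],"roll": 0,"hand": 0.01},
    {"dp": [-0.001,0.131,-0.05],"roll": 0,"hand": 0.01},
    {"dp": [-0.001,0.131,-0.05],"roll": 0,"hand": 0.01},
    {"dp": [-0.001,0.131,-0.043],"roll": 0,"hand": 0.01},
    {"dp": [-0.001,0.131,-0.005],"roll": 0,"hand": 0.01},
    {"dp": [-0.001,0.131,-0.005],"roll": 0,"hand": 0.01},
    {"dp": [-0.001,0.131,-0.005],"roll": 0,"hand": 0.01},
  ],
)

```text
time_s: 45.25
tool_pos: [0.5901, 0.0541, 0.146]
orientation: [-0.001, 0.702, 0.712, -0.001]
contact_force: [-1.1, 1.6, -1.4]
width: 0.0194
gripper_force: 60.0
```

apply_moves(
  series=[
    {"dp": [0,0,0.001],"roll": 0,"hand": 0.01},
    {"dp": [0,0,0.002],"roll": 0,"hand": 0.01},
    {"dp": [0,0,0.002],"roll": 0,"hand": 0.01},
  ],
)

```text
time_s: 45.55
tool_pos: [0.591, 0.0536, 0.1442]
orientation: [-0.0, 0.702, 0.712, -0.0]
contact_force: [-1.2, 1.3, -0.8]
width: 0.0198
gripper_force: 60.0
```

apply_moves(
  series=[
    {"dp": [0,0,0.001],"roll": 0,"hand": 0.01},
    {"dp": [0,0,0.0015],"roll": 0,"hand": 0.01},
    {"dp": [0,0,0.0015],"roll": 0,"hand": 0.01},
  ],
)

```text
time_s: 45.85
tool_pos: [0.5914, 0.0536, 0.1427]
orientation: [-0.0, 0.702, 0.712, 0.0]
contact_force: [-2.9, 0.2, 3.1]
width: 0.0199
gripper_force: 60.0
```

apply_moves(
  series=[
    {"dp": [0,0,0.001],"roll": 0,"hand": 0.01},
    {"dp": [0,0,0.0015],"roll": 0,"hand": 0.01},
    {"dp": [0,0,0.0015],"roll": 0,"hand": 0.01},
  ],
)

```text
time_s: 46.15
tool_pos: [0.5916, 0.0538, 0.1425]
orientation: [-0.0, 0.702, 0.712, 0.0]
contact_force: [-5.3, 0.8, 11.8]
width: 0.0197
gripper_force: 60.0
```

```bash
python3 hd.py .175 .205 .591 .014
```

```text
[0.5916 0.0538 0.1425] [-5.26  0.83 11.85]
side 468 266 slopes [ 0.042 -0.059  0.192] mean [0.5875 0.0186 0.1919]
top 0
```

apply_moves(
  series=[
    {"dp": [0,0,-0.025],"roll": 0,"hand": 0.01},
    {"dp": [0,0,-0.06],"roll": 0,"hand": 0.01},
    {"dp": [-0.04,0.035,-0.06],"roll": 0,"hand": 0.01},
    {"dp": [-0.08,0.07,-0.06],"roll": 0,"hand": 0.01},
    {"dp": [-0.11,0.1,-0.06],"roll": 0,"hand": 0.01},
    {"dp": [-0.142,0.13,-0.05],"roll": 0,"hand": 0.01},
    {"dp": [-0.142,0.13,-0.01],"roll": 0,"hand": 0.01},
    {"dp": [-0.142,0.13,0.03],"roll": 0,"hand": 0.01},
    {"dp": [-0.142,0.13,0.065],"roll": 0,"hand": 0.01},
    {"dp": [-0.142,0.13,0.08],"roll": 0,"hand": 0.01},
    {"dp": [-0.142,0.13,0.08],"roll": 0,"hand": 0.01},
    {"dp": [-0.142,0.13,0.08],"roll": 0,"hand": 0.01},
  ],
)

```text
time_s: 47.45
tool_pos: [0.7246, -0.0868, 0.0619]
orientation: [0.001, 0.702, 0.712, 0.001]
contact_force: [0.4, -0.3, -4.0]
width: 0.0195
gripper_force: 60.0
```

```bash
python3 hd.py .095 .13 .7245 -.127
```

```text
[ 0.7246 -0.0868  0.0619] [ 0.38 -0.28 -3.99]
side 501 314 slopes [ 0.021 -0.068  0.112] mean [ 0.7206 -0.1212  0.1114]
top 0
```

apply_moves(
  series=[
    {"dp": [0,0,0.008],"roll": 0,"hand": 0.01},
    {"dp": [0,0,0.014],"roll": 0,"hand": 0.01},
    {"dp": [0,0,0.018],"roll": 0,"hand": 0.01},
    {"dp": [0,0,0.018],"roll": 0,"hand": 0.01},
  ],
)

```text
time_s: 47.95
tool_pos: [0.7238, -0.0863, 0.0448]
orientation: [-0.0, 0.702, 0.712, 0.0]
contact_force: [-3.6, 1.1, 7.4]
width: 0.0197
gripper_force: 60.0
```

apply_moves(
  series=[
    {"dp": [0,0,0],"roll": 0,"hand": 0.019},
    {"dp": [0,0,0],"roll": 0,"hand": 0.021},
    {"dp": [0,0,0],"roll": 0,"hand": 0.03},
    {"dp": [0,0,0],"roll": 0,"hand": 0.05},
    {"dp": [0,0,0],"roll": 0,"hand": 0.05},
    {"dp": [0,0,-0.04],"roll": 0,"hand": 0.05},
    {"dp": [0,0,-0.09],"roll": 0,"hand": 0.05},
    {"dp": [0,0,-0.13],"roll": 0,"hand": 0.05},
    {"dp": [0,-0.05,-0.14],"roll": 8,"hand": 0.04},
    {"dp": [0,-0.09,-0.14],"roll": 16,"hand": 0.03},
    {"dp": [0,-0.12,-0.14],"roll": 24,"hand": 0.03},
    {"dp": [0,-0.12,-0.14],"roll": 32,"hand": 0.03},
  ],
)

```text
time_s: 49.15
tool_pos: [0.5997, -0.0888, 0.1831]
orientation: [-0.001, 0.873, 0.488, -0.001]
contact_force: [0.1, -1.0, 0.5]
width: 0.03
gripper_force: 0.0
```

```bash
python3 mal.py
python3 - <<'E'
from h import *
W=world(vision.camera("top"));X,Y,Z=W[...,0],W[...,1],W[...,2]
h=(Z>.085)&(Z<.13)&(Y<-.072)&(Y>-.15)&(abs(X-.4775)<.014);w=W[h];print("hasp tab",h.sum(),w.min(0).round(4),w.max(0).round(4))
h=(Z>.06)&(Z<.095)&(Y<-.09)&(Y>-.14)&(X>.54)&(X<.64);w=W[h];print("bar",h.sum(),w.min(0).round(4),w.max(0).round(4))
E
python3 g.py .4775,-.1,.2,-89.5
```

```text
head [ 0.7011 -0.1377  0.0852] [ 0.7501 -0.1028  0.0967] [ 0.7279 -0.1179  0.0911]
handle x=a*y+b [-0.01582509  0.7215636 ] -0.08998816581666076 0.09407406187576445 z slope [6.32560921e-05 5.60429943e-02]
hasp tab 45 [ 0.4693 -0.1083  0.0866] [ 0.4847 -0.1013  0.1198]
bar 17 [ 0.5648 -0.1167  0.0748] [ 0.576  -0.1092  0.0845]
now [ 0.6032 -0.0882  0.1834] yaw -31.2
.4775,-.1,.2,-89.5 dp [-0.0752, -0.1014, -0.0166] roll 58.3
```

apply_moves(
  series=[
    {"dp": [-0.02,-0.02,0],"roll": 8,"hand": 0.03},
    {"dp": [-0.04,-0.04,0],"roll": 16,"hand": 0.03},
    {"dp": [-0.06,-0.07,0],"roll": 24,"hand": 0.03},
    {"dp": [-0.08,-0.09,0],"roll": 32,"hand": 0.03},
    {"dp": [-0.084,-0.096,0],"roll": 40,"hand": 0.03},
    {"dp": [-0.084,-0.096,0],"roll": 48,"hand": 0.03},
    {"dp": [-0.084,-0.096,0],"roll": 56,"hand": 0.03},
    {"dp": [-0.084,-0.096,0],"roll": 58.3,"hand": 0.03},
    {"dp": [-0.084,-0.096,0],"roll": 58.3,"hand": 0.03},
    {"dp": [-0.084,-0.096,0],"roll": 58.3,"hand": 0.03},
  ],
)

```text
time_s: 50.25
tool_pos: [0.4784, -0.1104, 0.1828]
orientation: [0.0, 1.0, 0.006, 0.0]
contact_force: [0.1, 1.1, -0.3]
width: 0.0298
gripper_force: 0.0
```

```bash
python3 g.py .4775,-.110,.133,-89.5
```

```text
now [ 0.4784 -0.1104  0.1828] yaw -89.3
.4775,-.110,.133,-89.5 dp [-0.0009, -0.0004, 0.0498] roll 0.24
```

apply_moves(
  series=[
    {"dp": [0,0,0.03],"roll": 0,"hand": 0.03},
    {"dp": [0,0,0.05],"roll": 0,"hand": 0.03},
    {"dp": [0,0.015,0.051],"roll": 0,"hand": 0.03},
    {"dp": [0,0.033,0.054],"roll": 0,"hand": 0.03},
    {"dp": [0,0.045,0.06],"roll": 0,"hand": 0.03},
    {"dp": [0,0.057,0.0655],"roll": 0,"hand": 0.03},
    {"dp": [0,0.066,0.073],"roll": 0,"hand": 0.03},
    {"dp": [0,0.073,0.08],"roll": 0,"hand": 0.03},
    {"dp": [0,0.081,0.09],"roll": 0,"hand": 0.03},
    {"dp": [0,0.083,0.093],"roll": 0,"hand": 0.03},
    {"dp": [0,0.083,0.093],"roll": 0,"hand": 0.03},
  ],
)

```text
time_s: 51.35
tool_pos: [0.4788, -0.1934, 0.0899]
orientation: [-0.001, 1.0, 0.005, -0.0]
contact_force: [-2.6, 1.4, 7.0]
width: 0.0302
gripper_force: 3.4
```

apply_moves(
  series=[
    {"dp": [0,0,-0.04],"roll": 0,"hand": 0.03},
    {"dp": [0,0,-0.09],"roll": 0,"hand": 0.03},
    {"dp": [0.04,-0.03,-0.09],"roll": 0,"hand": 0.028},
    {"dp": [0.08,-0.06,-0.09],"roll": 0,"hand": 0.028},
    {"dp": [0.11,-0.08,-0.09],"roll": 0,"hand": 0.028},
    {"dp": [0.11,-0.08,-0.09],"roll": 0,"hand": 0.028},
    {"dp": [0.11,-0.08,-0.09],"roll": 0,"hand": 0.028},
  ],
)

```text
time_s: 52.05
tool_pos: [0.5877, -0.1119, 0.1789]
orientation: [0.0, 1.0, 0.006, -0.001]
contact_force: [0.1, -0.0, 0.6]
width: 0.028
gripper_force: 0.0
```

```bash
python3 g.py .5875,-.114,.0815,-89.5
python3 - <<'E'
from h import *
W=world(vision.camera("top"));X,Y,Z=W[...,0],W[...,1],W[...,2]
h=(Z>.03)&(Z<.13)&(Y<-.105)&(Y>-.22)&(abs(X-.4775)<.014);w=W[h];print("hasp",h.sum(),w.min(0).round(4),w.max(0).round(4))
E
```

```text
now [ 0.5877 -0.1119  0.1789] yaw -89.4
.5875,-.114,.0815,-89.5 dp [-0.0002, 0.0021, 0.0974] roll 0.15
hasp 67 [ 0.4681 -0.1377  0.0302] [ 0.4846 -0.1138  0.0436]
```

apply_moves(
  series=[
    {"dp": [0,0.002,0.04],"roll": 0,"hand": 0.028},
    {"dp": [0,0.002,0.08],"roll": 0,"hand": 0.028},
    {"dp": [0,0.002,0.097],"roll": 0,"hand": 0.028},
    {"dp": [0,0.002,0.097],"roll": 0,"hand": 0.028},
    {"dp": [0,0.002,0.097],"roll": 0,"hand": 0.004},
    {"dp": [0,0.002,0.097],"roll": 0,"hand": 0.004},
    {"dp": [0,0.002,0.097],"roll": 0,"hand": 0.004},
    {"dp": [0,0.002,0.097],"roll": 0,"hand": 0.004},
  ],
  force=25,
)

```text
time_s: 52.9
tool_pos: [0.5891, -0.1145, 0.0846]
orientation: [-0.0, 1.0, 0.005, 0.002]
contact_force: [-0.5, -0.3, 6.9]
width: 0.0092
gripper_force: 25.0
```

apply_moves(
  series=[
    {"dp": [0,-0.002,-0.0197],"roll": 0,"hand": 0.004},
    {"dp": [0,-0.0059,-0.0391],"roll": 0,"hand": 0.004},
    {"dp": [0,-0.0154,-0.0673],"roll": 0,"hand": 0.004},
    {"dp": [0,-0.029,-0.0937],"roll": 0,"hand": 0.004},
    {"dp": [0,-0.0464,-0.1178],"roll": 0,"hand": 0.004},
    {"dp": [0,-0.0672,-0.139],"roll": 0,"hand": 0.004},
    {"dp": [0,-0.091,-0.1569],"roll": 0,"hand": 0.004},
    {"dp": [0,-0.1171,-0.171],"roll": 0,"hand": 0.004},
    {"dp": [0,-0.1171,-0.171],"roll": 0,"hand": 0.004},
  ],
)

```text
time_s: 53.8
tool_pos: [0.5885, 0.0023, 0.2588]
orientation: [0.001, 1.0, 0.006, 0.003]
contact_force: [-1.6, -7.4, 12.2]
width: 0.0088
gripper_force: 25.0
```

apply_moves(
  series=[
    {"dp": [0,-0.028,-0.0101],"roll": 0,"hand": 0.004},
    {"dp": [0,-0.0571,-0.0158],"roll": 0,"hand": 0.004},
    {"dp": [0,-0.0868,-0.0172],"roll": 0,"hand": 0.004},
    {"dp": [0,-0.1163,-0.0141],"roll": 0,"hand": 0.004},
    {"dp": [0,-0.135,-0.01],"roll": 0,"hand": 0.004},
    {"dp": [0,-0.144,-0.007],"roll": 0,"hand": 0.004},
    {"dp": [0,-0.144,-0.007],"roll": 0,"hand": 0.004},
  ],
)

```text
time_s: 54.5
tool_pos: [0.5873, 0.1477, 0.2629]
orientation: [-0.001, 1.0, 0.005, 0.003]
contact_force: [1.7, 1.6, 9.3]
width: 0.0092
gripper_force: 25.0
```

apply_moves(
  series=[
    {"dp": [0,0,0],"roll": 0,"hand": 0.028},
    {"dp": [0,0,0],"roll": 0,"hand": 0.035},
    {"dp": [0,0,0],"roll": 0,"hand": 0.035},
    {"dp": [0,0,-0.04],"roll": 0,"hand": 0.035},
    {"dp": [0,0,-0.08],"roll": 0,"hand": 0.035},
    {"dp": [0,0.02,-0.08],"roll": -8,"hand": 0.045},
    {"dp": [0,0.05,-0.08],"roll": -16,"hand": 0.045},
    {"dp": [0,0.09,-0.08],"roll": -24,"hand": 0.045},
    {"dp": [0,0.12,-0.08],"roll": -32,"hand": 0.045},
    {"dp": [0,0.15,-0.08],"roll": -40,"hand": 0.045},
    {"dp": [0,0.15,-0.08],"roll": -48,"hand": 0.045},
    {"dp": [0,0.15,-0.08],"roll": -56,"hand": 0.045},
  ],
)

```text
time_s: 55.7
tool_pos: [0.5863, -0.0052, 0.3403]
orientation: [-0.0, 0.88, 0.475, -0.001]
contact_force: [1.5, -0.3, 0.0]
width: 0.0451
gripper_force: 0.0
```

```bash
python3 arms.py; python3 g.py .591,-.003,.32,.5
cat > pins.py <<'E'
from h import *
W=world(vision.camera("side"));X,Y,Z=W[...,0],W[...,1],W[...,2]
for n,x,y in(("1",.4607,.025),("2",.5262,.0255),("3",.592,.026)):
    m=(abs(X-x)<.007)&(abs(Y-y)<.008)&(Z>.025)&(Z<.08);print("pin",n,m.sum(),np.percentile(Z[m],[5,50,95]).round(4) if m.sum() else "")
h=(Z>.225)&(X>.54)&(X<.63)&(Y>.08)&(Y<.2);w=W[h];print("bar",h.sum(),w.mean(0).round(4),w.max(0).round(4))
E
python3 pins.py
```

```text
55.7 [ 0.5863 -0.0052  0.3403] -33.32 0.04509775939886965
stock
nest
337 c [525.8   3.2] [93.7 28.2] z 0.0418 yaw -6.5 pix [305. 255.]
524 c [462.1   3.2] [95.2 29.9] z 0.0414 yaw 0.7 pix [312. 282.]
now [ 0.5863 -0.0043  0.3402] yaw -32.9
.591,-.003,.32,.5 dp [0.0037, 0.0033, 0.0202] roll -33.45
pin 1 26 [0.0415 0.0427 0.044 ]
pin 2 27 [0.0406 0.0428 0.044 ]
pin 3 19 [0.0414 0.0427 0.0454]
bar 227 [0.581  0.1405 0.247 ] [0.6173 0.1514 0.2595]
```

View pics/top_l.png

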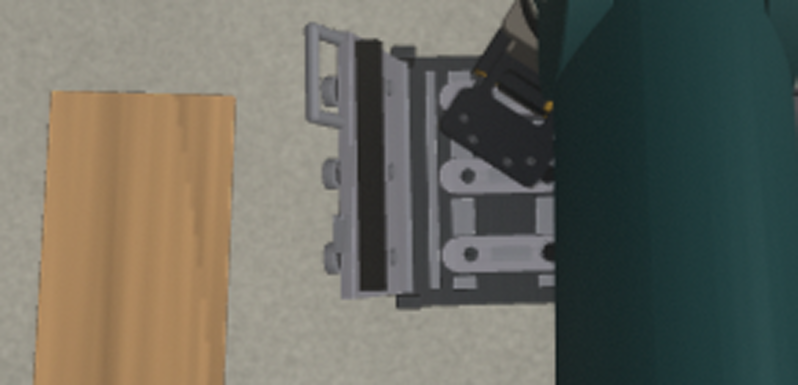

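apply_moves(
  series=[
    {"dp": [0.0037,0.0033,0],"roll": -8,"hand": 0.045},
    {"dp": [0.0037,0.0033,0],"roll": -16,"hand": 0.045},
    {"dp": [0.0037,0.0033,0],"roll": -24,"hand": 0.045},
    {"dp": [0.0037,0.0033,0.04],"roll": -32,"hand": 0.045},
    {"dp": [0.0037,0.0033,0.09],"roll": -33.4,"hand": 0.045},
    {"dp": [0.0037,0.0033,0.14],"roll": -33.4,"hand": 0.045},
    {"dp": [0.0037,0.0033,0.19],"roll": -33.4,"hand": 0.045},
    {"dp": [0.0037,0.0033,0.22],"roll": -33.4,"hand": 0.045},
    {"dp": [0.0037,0.0033,0.22],"roll": -33.4,"hand": 0.045},
    {"dp": [0.0037,0.0033,0.22],"roll": -33.4,"hand": 0.045},
  ],
)

```text
time_s: 56.8
tool_pos: [0.5919, -0.0022, 0.1211]
orientation: [0.0, 0.708, 0.706, -0.0]
contact_force: [0.8, -1.0, 0.2]
width: 0.0449
gripper_force: 0.0
```

```bash
python3 g.py .5927,-.003,.047,.5; python3 g.py :.5927,-.003,.2,.5 .544,-.299,.2,.5 .527,-.003,.2,.5 .469,-.299,.2,.5 .461,-.003,.2,.5 .394,-.299,.2,.5
```

```text
now [ 0.5919 -0.0022  0.1211] yaw -0.2
.5927,-.003,.047,.5 dp [-0.0008, 0.0008, 0.0741] roll -0.67
.544,-.299,.2,.5 dp [-0.2956, -0.0513, -0.0] roll 0.0
.527,-.003,.2,.5 dp [0.2961, -0.0144, -0.0] roll 0.0
.469,-.299,.2,.5 dp [-0.2955, -0.0606, -0.0] roll 0.0
.461,-.003,.2,.5 dp [0.2961, -0.0054, -0.0] roll 0.0
.394,-.299,.2,.5 dp [-0.2954, -0.0696, -0.0] roll 0.0
```

apply_moves(
  series=[
    {"dp": [-0.0005,0.0008,0.04],"roll": -0.7,"hand": 0.045},
    {"dp": [-0.0005,0.0008,0.07],"roll": -0.7,"hand": 0.045},
    {"dp": [-0.0005,0.0008,0.074],"roll": -0.7,"hand": 0.045},
    {"dp": [-0.0005,0.0008,0.074],"roll": -0.7,"hand": 0.045},
    {"dp": [-0.0005,0.0008,0.074],"roll": -0.7,"hand": 0.025},
    {"dp": [-0.0005,0.0008,0.074],"roll": -0.7,"hand": 0.025},
    {"dp": [-0.0005,0.0008,0.074],"roll": -0.7,"hand": 0.025},
    {"dp": [-0.0005,0.0008,0.074],"roll": -0.7,"hand": 0.025},
  ],
  force=25,
)

```text
time_s: 57.6
tool_pos: [0.5932, -0.0024, 0.0489]
orientation: [0.0, 0.703, 0.711, 0.001]
contact_force: [-2.4, 0.1, 6.6]
width: 0.03
gripper_force: 25.0
```

apply_moves(
  series=[
    {"dp": [0,0,-0.03],"roll": 0,"hand": 0.025},
    {"dp": [0,0,-0.07],"roll": 0,"hand": 0.025},
    {"dp": [0,0,-0.12],"roll": 0,"hand": 0.025},
    {"dp": [0,0,-0.16],"roll": 0,"hand": 0.025},
    {"dp": [-0.05,-0.009,-0.16],"roll": 0,"hand": 0.025},
    {"dp": [-0.1,-0.018,-0.16],"roll": 0,"hand": 0.025},
    {"dp": [-0.15,-0.027,-0.16],"roll": 0,"hand": 0.025},
    {"dp": [-0.2,-0.036,-0.16],"roll": 0,"hand": 0.025},
    {"dp": [-0.25,-0.045,-0.16],"roll": 0,"hand": 0.025},
    {"dp": [-0.2956,-0.0513,-0.16],"roll": 0,"hand": 0.025},
    {"dp": [-0.2956,-0.0513,-0.15],"roll": 0,"hand": 0.025},
  ],
)

```text
time_s: 58.7
tool_pos: [0.5417, -0.3088, 0.1992]
orientation: [0.004, 0.707, 0.707, -0.002]
contact_force: [-0.8, -0.4, -1.8]
width: 0.03
gripper_force: 25.0
```

apply_moves(
  series=[
    {"dp": [0,0,0.04],"roll": 0,"hand": 0.025},
    {"dp": [0,0,0.09],"roll": 0,"hand": 0.025},
    {"dp": [0,0,0.13],"roll": 0,"hand": 0.025},
    {"dp": [0,0,0.15],"roll": 0,"hand": 0.025},
    {"dp": [0,0,0.155],"roll": 0,"hand": 0.025},
    {"dp": [0,0,0.158],"roll": 0,"hand": 0.025},
    {"dp": [0,0,0.16],"roll": 0,"hand": 0.025},
    {"dp": [0,0,0.16],"roll": 0,"hand": 0.025},
  ],
)

```text
time_s: 59.5
tool_pos: [0.5454, -0.2991, 0.0382]
orientation: [0.001, 0.703, 0.711, 0.0]
contact_force: [-0.4, 0.1, -2.2]
width: 0.0296
gripper_force: 25.0
```

apply_moves(
  series=[
    {"dp": [0,0,0.0005],"roll": 0,"hand": 0.045},
    {"dp": [0,0,0.0005],"roll": 0,"hand": 0.045},
    {"dp": [0,0,0.0005],"roll": 0,"hand": 0.045},
    {"dp": [0,0,-0.03],"roll": 0,"hand": 0.045},
    {"dp": [0,0,-0.08],"roll": 0,"hand": 0.045},
    {"dp": [0,0,-0.12],"roll": 0,"hand": 0.045},
    {"dp": [0.05,-0.003,-0.12],"roll": 0,"hand": 0.045},
    {"dp": [0.1,-0.005,-0.12],"roll": 0,"hand": 0.045},
    {"dp": [0.15,-0.008,-0.12],"roll": 0,"hand": 0.045},
    {"dp": [0.2,-0.01,-0.12],"roll": 0,"hand": 0.045},
    {"dp": [0.25,-0.013,-0.12],"roll": 0,"hand": 0.045},
    {"dp": [0.2961,-0.0169,-0.12],"roll": 0,"hand": 0.045},
  ],
)

```text
time_s: 60.7
tool_pos: [0.5241, -0.0004, 0.1574]
orientation: [0.0, 0.703, 0.711, 0.001]
contact_force: [1.5, -1.2, 0.1]
width: 0.0449
gripper_force: 0.0
```

apply_moves(
  series=[
    {"dp": [0,0,0.03],"roll": 0,"hand": 0.045},
    {"dp": [0,0,0.03],"roll": 0,"hand": 0.045},
    {"dp": [0,0,0.03],"roll": 0,"hand": 0.045},
  ],
)

```text
time_s: 61.0
tool_pos: [0.5242, -0.0039, 0.1271]
orientation: [0.0, 0.704, 0.711, -0.001]
contact_force: [1.7, -1.1, 0.2]
width: 0.0452
gripper_force: 0.0
```

```bash
python3 g.py .5268,-.003,.048,.5
python3 - <<'E'
from arms import *
find(.022,.04,(.36,.59,-.37,-.23))
E
```

```text
now [ 0.5242 -0.0039  0.1271] yaw 0.6
.5268,-.003,.048,.5 dp [0.0008, 0.0027, 0.0791] roll 0.05
61.0 [ 0.5242 -0.0039  0.1271] 0.55 0.045169588064587644
555 c [ 545.8 -300.5] [110.1  29.1] z 0.0299 yaw 0.3 pix [436. 244.]
```

apply_moves(
  series=[
    {"dp": [0.0005,0.0025,0.04],"roll": 0,"hand": 0.045},
    {"dp": [0.0005,0.0025,0.07],"roll": 0,"hand": 0.045},
    {"dp": [0.0005,0.0025,0.079],"roll": 0,"hand": 0.045},
    {"dp": [0.0005,0.0025,0.079],"roll": 0,"hand": 0.045},
    {"dp": [0.0005,0.0025,0.079],"roll": 0,"hand": 0.025},
    {"dp": [0.0005,0.0025,0.079],"roll": 0,"hand": 0.025},
    {"dp": [0.0005,0.0025,0.079],"roll": 0,"hand": 0.025},
    {"dp": [0.0005,0.0025,0.079],"roll": 0,"hand": 0.025},
  ],
)

```text
time_s: 61.85
tool_pos: [0.5271, -0.0026, 0.0493]
orientation: [0.0, 0.703, 0.711, 0.0]
contact_force: [-2.1, -1.7, 7.3]
width: 0.0296
gripper_force: 25.0
```

apply_moves(
  series=[
    {"dp": [0,0,-0.03],"roll": 0,"hand": 0.025},
    {"dp": [0,0,-0.07],"roll": 0,"hand": 0.025},
    {"dp": [0,0,-0.12],"roll": 0,"hand": 0.025},
    {"dp": [0,0,-0.16],"roll": 0,"hand": 0.025},
    {"dp": [-0.048,-0.01,-0.16],"roll": 0,"hand": 0.025},
    {"dp": [-0.096,-0.02,-0.16],"roll": 0,"hand": 0.025},
    {"dp": [-0.145,-0.03,-0.16],"roll": 0,"hand": 0.025},
    {"dp": [-0.193,-0.04,-0.16],"roll": 0,"hand": 0.025},
    {"dp": [-0.24,-0.05,-0.16],"roll": 0,"hand": 0.025},
    {"dp": [-0.287,-0.06,-0.16],"roll": 0,"hand": 0.025},
    {"dp": [-0.2955,-0.0606,-0.15],"roll": 0,"hand": 0.025},
  ],
)

```text
time_s: 62.95
tool_pos: [0.4675, -0.3056, 0.1998]
orientation: [0.003, 0.706, 0.708, -0.001]
contact_force: [0.1, 0.5, -2.0]
width: 0.0298
gripper_force: 25.0
```

apply_moves(
  series=[
    {"dp": [0,0,0.04],"roll": 0,"hand": 0.025},
    {"dp": [0,0,0.09],"roll": 0,"hand": 0.025},
    {"dp": [0,0,0.13],"roll": 0,"hand": 0.025},
    {"dp": [0,0,0.15],"roll": 0,"hand": 0.025},
    {"dp": [0,0,0.155],"roll": 0,"hand": 0.025},
    {"dp": [0,0,0.158],"roll": 0,"hand": 0.025},
    {"dp": [0,0,0.1605],"roll": 0,"hand": 0.025},
    {"dp": [0,0,0.1605],"roll": 0,"hand": 0.025},
  ],
)

```text
time_s: 63.75
tool_pos: [0.4704, -0.2987, 0.0385]
orientation: [0.001, 0.703, 0.711, 0.0]
contact_force: [0.3, 0.7, -2.3]
width: 0.0296
gripper_force: 25.0
```

apply_moves(
  series=[
    {"dp": [0,0,0.0003],"roll": 0,"hand": 0.045},
    {"dp": [0,0,0.0003],"roll": 0,"hand": 0.045},
    {"dp": [0,0,0.0003],"roll": 0,"hand": 0.045},
    {"dp": [0,0,-0.03],"roll": 0,"hand": 0.045},
    {"dp": [0,0,-0.08],"roll": 0,"hand": 0.045},
    {"dp": [0,0,-0.12],"roll": 0,"hand": 0.045},
    {"dp": [0.05,-0.001,-0.12],"roll": 0,"hand": 0.045},
    {"dp": [0.1,-0.002,-0.12],"roll": 0,"hand": 0.045},
    {"dp": [0.15,-0.003,-0.12],"roll": 0,"hand": 0.045},
    {"dp": [0.2,-0.004,-0.12],"roll": 0,"hand": 0.045},
    {"dp": [0.25,-0.005,-0.12],"roll": 0,"hand": 0.045},
    {"dp": [0.2961,-0.0054,-0.12],"roll": 0,"hand": 0.045},
  ],
)

```text
time_s: 64.95
tool_pos: [0.4605, -0.0001, 0.1578]
orientation: [0.0, 0.703, 0.711, 0.001]
contact_force: [1.1, 0.7, 0.1]
width: 0.0451
gripper_force: 0.0
```

apply_moves(
  series=[
    {"dp": [0,0,0.03],"roll": 0,"hand": 0.045},
    {"dp": [0,0,0.03],"roll": 0,"hand": 0.045},
    {"dp": [0,0,0.03],"roll": 0,"hand": 0.045},
  ],
)

```text
time_s: 65.25
tool_pos: [0.4605, -0.0033, 0.1275]
orientation: [-0.0, 0.704, 0.711, -0.001]
contact_force: [0.1, 0.2, -0.2]
width: 0.0451
gripper_force: 0.0
```

```bash
python3 g.py .4612,-.003,.048,.5
python3 - <<'E'
from arms import *
find(.022,.04,(.36,.59,-.37,-.23))
E
```

```text
now [ 0.4605 -0.0033  0.1275] yaw 0.6
.4612,-.003,.048,.5 dp [0.0003, 0.0007, 0.0795] roll 0.06
65.25 [ 0.4605 -0.0033  0.1275] 0.56 0.045133336982465085
552 c [ 545.9 -300.1] [108.8  29.4] z 0.0303 yaw 0.4 pix [436. 244.]
563 c [ 471.8 -298.6] [ 29.7 109.8] z 0.0301 yaw 1.3 pix [438. 275.]
```

apply_moves(
  series=[
    {"dp": [0,0.0005,0.04],"roll": 0,"hand": 0.045},
    {"dp": [0,0.0005,0.07],"roll": 0,"hand": 0.045},
    {"dp": [0,0.0005,0.0793],"roll": 0,"hand": 0.045},
    {"dp": [0,0.0005,0.0793],"roll": 0,"hand": 0.045},
    {"dp": [0,0.0005,0.0793],"roll": 0,"hand": 0.025},
    {"dp": [0,0.0005,0.0793],"roll": 0,"hand": 0.025},
    {"dp": [0,0.0005,0.0793],"roll": 0,"hand": 0.025},
    {"dp": [0,0.0005,0.0793],"roll": 0,"hand": 0.025},
  ],
)

```text
time_s: 66.1
tool_pos: [0.4613, -0.0026, 0.0492]
orientation: [-0.0, 0.703, 0.711, 0.0]
contact_force: [-3.9, -1.5, 7.3]
width: 0.0298
gripper_force: 25.0
```

apply_moves(
  series=[
    {"dp": [0,0,-0.03],"roll": 0,"hand": 0.025},
    {"dp": [0,0,-0.07],"roll": 0,"hand": 0.025},
    {"dp": [0,0,-0.12],"roll": 0,"hand": 0.025},
    {"dp": [0,0,-0.16],"roll": 0,"hand": 0.025},
    {"dp": [-0.048,-0.011,-0.16],"roll": 0,"hand": 0.025},
    {"dp": [-0.096,-0.022,-0.16],"roll": 0,"hand": 0.025},
    {"dp": [-0.145,-0.033,-0.16],"roll": 0,"hand": 0.025},
    {"dp": [-0.193,-0.045,-0.16],"roll": 0,"hand": 0.025},
    {"dp": [-0.24,-0.056,-0.16],"roll": 0,"hand": 0.025},
    {"dp": [-0.287,-0.067,-0.16],"roll": 0,"hand": 0.025},
    {"dp": [-0.2954,-0.0696,-0.15],"roll": 0,"hand": 0.025},
  ],
)

```text
time_s: 67.2
tool_pos: [0.3936, -0.3049, 0.2001]
orientation: [0.003, 0.706, 0.708, -0.0]
contact_force: [0.4, 0.2, -1.8]
width: 0.03
gripper_force: 25.0
```

apply_moves(
  series=[
    {"dp": [0,0,0.04],"roll": 0,"hand": 0.025},
    {"dp": [0,0,0.09],"roll": 0,"hand": 0.025},
    {"dp": [0,0,0.13],"roll": 0,"hand": 0.025},
    {"dp": [0,0,0.15],"roll": 0,"hand": 0.025},
    {"dp": [0,0,0.155],"roll": 0,"hand": 0.025},
    {"dp": [0,0,0.158],"roll": 0,"hand": 0.025},
    {"dp": [0,0,0.1605],"roll": 0,"hand": 0.025},
    {"dp": [0,0,0.1605],"roll": 0,"hand": 0.025},
  ],
)

```text
time_s: 68.0
tool_pos: [0.3958, -0.2989, 0.0386]
orientation: [0.001, 0.703, 0.711, 0.0]
contact_force: [-0.2, -0.0, -1.6]
width: 0.0298
gripper_force: 25.0
```

apply_moves(
  series=[
    {"dp": [0,0,0.0003],"roll": 0,"hand": 0.045},
    {"dp": [0,0,0.0003],"roll": 0,"hand": 0.045},
    {"dp": [0,0,0.0003],"roll": 0,"hand": 0.045},
    {"dp": [0,0,-0.03],"roll": 0,"hand": 0.045},
    {"dp": [0,0,-0.08],"roll": 0,"hand": 0.045},
    {"dp": [0,0,-0.13],"roll": 0,"hand": 0.045},
    {"dp": [0,0,-0.18],"roll": 0,"hand": 0.045},
    {"dp": [0.05,0,-0.22],"roll": 0,"hand": 0.045},
    {"dp": [0.1,0,-0.22],"roll": 0,"hand": 0.045},
    {"dp": [0.14,0,-0.22],"roll": 0,"hand": 0.045},
    {"dp": [0.14,0,-0.22],"roll": 0,"hand": 0.045},
    {"dp": [0.14,0,-0.22],"roll": 0,"hand": 0.045},
  ],
)

```text
time_s: 69.2
tool_pos: [0.3936, -0.1575, 0.2579]
orientation: [0.0, 0.702, 0.712, 0.001]
contact_force: [-0.7, 0.2, 0.1]
width: 0.0449
gripper_force: 0.0
```

```bash
python3 - <<'E'
from arms import *
find(.022,.04,(.34,.59,-.37,-.23))
h=(Z>.03)&(Z<.13)&(Y<-.105)&(Y>-.22)&(abs(X-.4775)<.014);w=W[h];print("hasp",h.sum(),w.min(0).round(4),w.max(0).round(4))
h=(Z>.225)&(X>.54)&(X<.63)&(Y>.08)&(Y<.2);w=W[h];print("bar",h.sum(),w.mean(0).round(4))
cv2.imwrite("pics/fin.png",cv2.resize(c["img"],(800,600),interpolation=2))
E
python3 mal.py
```

```text
69.2 [ 0.3936 -0.1575  0.2579] 0.81 0.04489785405948041
553 c [ 545.8 -299.6] [110.   29.2] z 0.0301 yaw 0.5 pix [436. 244.]
195 c [ 472.1 -329.2] [46.4 28.2] z 0.0303 yaw 17.4 pix [452. 275.]
hasp 251 [ 0.4682 -0.22    0.0303] [ 0.4863 -0.1135  0.0725]
bar 255 [0.584  0.1447 0.2512]
head [ 0.6994 -0.1539  0.0858] [ 0.751  -0.1029  0.0954] [ 0.7245 -0.1283  0.0911]
handle x=a*y+b [-0.01687607  0.72157385] -0.08935002490288169 0.09404530991218962 z slope [0.00060194 0.05593897]
```

View pics/fin.png

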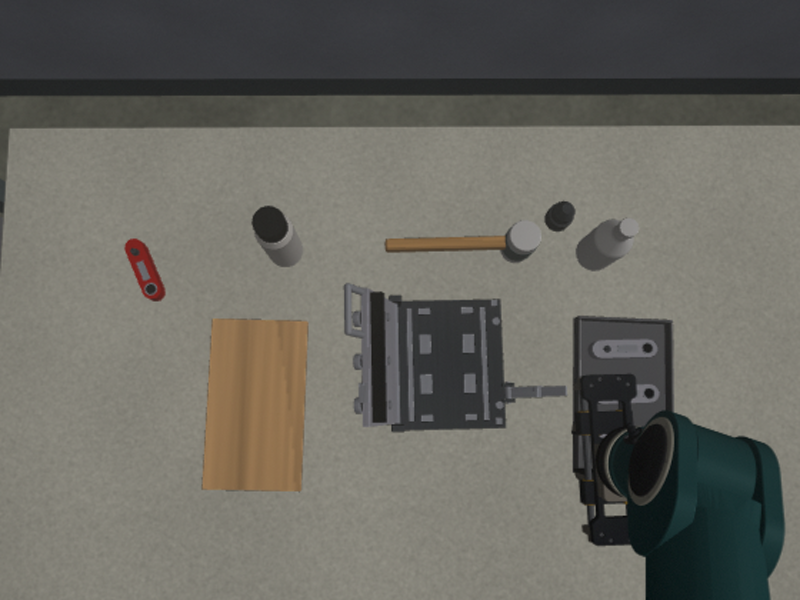

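The picture shows everything in place: leaf open at (370,355), hasp off at (540,391), mallet standing at (522,238), and two arms visible in the tray. The third arm is hidden under the gripper, so I'll check it with the side camera before handing in.

Run:
```python
from h import *
W=world(vision.camera("side"));X,Y,Z=W[...,0],W[...,1],W[...,2]
m=(Z>.022)&(Z<.036)&(X>.365)&(X<.58)&(Y>-.365)&(Y<-.235)
n,L,st,ce=cv2.connectedComponentsWithStats(m.astype(np.uint8));ok=0
for i in range(1,n):
    if st[i,4]>100:
        w=W[L==i];r=cv2.minAreaRect((w[:,:2]*1000).astype(np.float32));z=np.median(w[:,2]);print(st[i,4],np.round(r[0]),np.round(r[1]),z.round(4),w[:,2].std().round(4));ok+=abs(z-.031)<.003
print(ok,bot.observe()["contact_force"])
if ok==3: print(order.job_done())
```

```text
957 [ 544. -303.] [ 32. 109.] 0.0319 0.0026
1029 [ 469. -300.] [ 32. 110.] 0.032 0.0025
1109 [ 394. -301.] [ 31. 110.] 0.032 0.0023
3 [-0.20584318 -0.82558985  0.39155237]
the job is handed in; nothing more can be done
None
```

I handed the job in at about 69 s: all three pins flush, the arms flat and apart in the grey tray, the mallet standing on its face, the hasp off, the leaf open, and the can, bottle, chuck and red look-alike left untouched; no verdict came back.

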